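Pack the spice tins and cam-lock their retaining bar

TASK

Pack the spice tins for the road: the two cam locks of the wooden carrier were left turned in, so open them out of the way, and stand every low round tin upright in a cell of its own, all the way down. Once all are in, lay the blue bar across the two end seats over them and turn both cam locks fully shut, so that they draw the bar down tight. Leave the honey jar standing where it is.

Things in the scene. Friction and masses are not known exactly. Their poses are not given: they have to be found in the camera images.
- carrier: pale wooden tin carrier, fixed, 84 (x) x 436 (y) mm; origin: centre of its underside, y along its length. Four cells in a row, 63 (x) x 63 (y) mm, centred at x 0, y -100.5, -33.5, 33.5, 100.5 mm; floor 12 mm up, front and back lips to 24 mm, dividers to 40 mm. Seats for the bar at y +154 and -154 mm, cam locks with red knobs (to 121 mm) at y +188 and -188 mm
- seat_left (a point): top of the sprung rubber pad of the +y seat, where an end of the bar goes (65 mm above the carrier's underside when free; about 7 N presses it down 5 mm). Cheeks before and behind it, 62 mm apart in the carrier's x, stand 11 mm higher. The cam lock column, 24 mm thick, stands 34 mm farther out and stops the bar endwise
- seat_right (a point): top of the sprung rubber pad of the -y seat, where an end of the bar goes (65 mm above the carrier's underside when free; about 7 N presses it down 5 mm). Cheeks before and behind it, 62 mm apart in the carrier's x, stand 11 mm higher. The cam lock column, 24 mm thick, stands 34 mm farther out and stops the bar endwise
- bar: flat blue bridging bar, 56 (x) x 336 (y) x 8 mm, 0.25 kg, with a black grip ridge along the middle of its top. Origin: centre of its underside; y lengthwise, z up. Same end for end. Starts flat on the worktop; belongs across the carrier's two seats, over the tins (8 mm of its length spare to the cam column at each end)
- bar_grip (a point): on the bar's grip ridge, 31 mm above the bar's underside; the ridge is 18 mm thick (x), 70 mm long (y), from 8 to 42 mm above the underside
- cam_left (a joint): cam lock at the carrier's +y end, rad: 0 open (steel tab points to the carrier's +x, clear of the seat), 1.57 locked (tab points inward, over the bar's end). Locking turns it CLOCKWISE seen from above. Turning to lock sinks the tab evenly by 10 mm (the knob keeps its height), pressing the bar end down. Stays where left; friction about 0.15 Nm, to 0.5 Nm when pressing
- cam_left_grip (a point): grip centre of the left (+y) cam knob, on its vertical axis, 108 mm above the carrier's underside: a red wing 52 mm long, 14 mm thick, from 16 mm below to 13 mm above this point. x axis: along the wing, to the side where the tab points (white mark); turns with the knob
- cam_right (a joint): cam lock at the carrier's -y end, rad: 0 open (steel tab points to the carrier's -x, clear of the seat), 1.57 locked (tab points inward, over the bar's end). Locking turns it CLOCKWISE seen from above. Turning to lock sinks the tab evenly by 10 mm (the knob keeps its height), pressing the bar end down. Stays where left; friction about 0.15 Nm, to 0.5 Nm when pressing
- cam_right_grip (a point): grip centre of the right (-y) cam knob, on its vertical axis, 108 mm above the carrier's underside: a red wing 52 mm long, 14 mm thick, from 16 mm below to 13 mm above this point. x axis: along the wing, to the side where the tab points (white mark); turns with the knob
- tin_a: low round steel spice tin with a red lid, 56 mm across, 40 mm tall, 0.12 kg; origin: centre of its underside, z up its axis. To be packed. May be absent
- tin_b: low round steel spice tin with a yellow lid, 56 mm across, 40 mm tall, 0.12 kg; origin: centre of its underside, z up its axis. To be packed. May be absent
- tin_c: low round steel spice tin with a green lid, 56 mm across, 40 mm tall, 0.12 kg; origin: centre of its underside, z up its axis. To be packed. May be absent
- tin_d: low round steel spice tin with an orange lid, 56 mm across, 40 mm tall, 0.12 kg; origin: centre of its underside, z up its axis. To be packed. May be absent
- honey_jar: honey jar with a yellow lid, 63 mm across, 94 mm tall, origin under its centre. A bystander: not to be packed. (Behind it wall cabinets hang over the worktop, from about 0.47 m up and from about 0.58 m ahead of the robot: keep the wrist clear of them)
Not all that is in view belongs to the job. What is shaped like the tin_b but pink is not meant.

How it is judged:
By the outcome, as a careful person would: the job done as asked, in the order asked, and still so for the second after the job is handed in, with the robot touching nothing.
Of tin_a, tin_b, tin_c, tin_d only 2 to 4 are there at a start; the rules pass over those that are not, and their reading is None.
At some moment in a run one of bar, tin_a, tin_b, tin_c, tin_d may be knocked a few centimetres aside while the robot is not near it.
It also fails if it takes over 210 s, if anything falls off the work surface, if the arm or the gripper's body presses on something with over 40 N, if the wrist force passes 120 N, or if a joint passes its speed limit or range.

ROBOT

A 7-joint arm with a two-finger parallel gripper is mounted at the origin on a cart in front of the work surface, level with it; the furniture and walls round the work are solid. World frame = base frame: x ahead of the robot, y to its left, z up, the work surface at z = 0. Lengths are in m, angles in rad, forces in N, time in s.
With the tool pointing down it reaches from about 0.4 to 0.875 m from the base axis. Payload 19.3 kg.
Tool frame: the origin (TCP) lies at the very end of the fingers, on their centre line; the grasp point (between the pads) lies 19 mm behind it; z points along the fingers, y is the line along which they close (so a half turn about z gives the same grasp; the last joint's range is limited). The gripper opens to 85 mm and grips with 20 to 120 N. Pads are 22 mm wide; open, the fingers measure 114 mm over their backs; the gripper's body (76 mm by 85 mm) begins 54 mm behind the grasp point. The pads swing forward as they close: fully open they stand 13 mm farther back than shut.
Start: joints at [-1.301, 0.521, -0.036, 1.599, 0.021, 1.021, -0.113], TCP at [0.208, 0.589, 0.231] pointing down, gripper open.
Joint ranges: [-2.91, 2.91], [-0.3, 2.13], [-1.5, 1.42], [0.17, 2.43], [-1.26, 4.41], [0.16, 1.93], [-2.52, 2.52]. Speed limits (rad/s): [1.89, 1.89, 2.39, 2.39, 3.01, 3.01, 3.01].

INTERFACE

Orientations are given as [roll, pitch, yaw] about the fixed x, y, z axes, in that order (R = Rz(yaw) Ry(pitch) Rx(roll)).
In Python, from workcell import monitor, optics, job_done gives the robot as it stands.
- The arm moves only by the shell command python3 -m handwheel 'ROWS' [FORCE]. ROWS is JSON, a list of rows, each an object of numbers: "dx", "dy", "dz": the shift along the tool's x, y, z in cm; "wx", "wy", "wz": the turn, a rotation vector about the tool's x, y, z in rad; "claw": the opening in per cent of the stroke, from 0 (shut) to 100 (fully open). A call has 1 to 8 rows; each row shifts and turns the commanded pose from where the row before left it, along the tool's axes as they then stand; what a row does not reach is not made up. A row lasts 1/8 s, in which the tool goes at most 62.5 mm and 10.7 degrees, less where a joint would pass 70% of its speed; a pose out of reach is approached as far as the arm can. A call with a gripper value outside its range is refused whole. The fingers move at their own pace and stop on an object; FORCE is the grip in N (left out, the last holds). Time passes only in rows, so rows that do not move let the fingers close. It gives the time, the measured TCP pose, the force, the opening and the grip force at its end, in the units of the state.
- monitor.observe(): the state, without advancing time (a new reading comes with each control period).
- optics.grab_frame(name): name is "side" or "top"; returns a dict with "frame" (480x640x3 uint8, blue, green, red), "fovy" (degrees; the focal length in pixels is half the picture's height over the tangent of half this angle, whatever the lens; pixels are square), "cx", "cy" (the principal point, pixels), "k1" (the pictures are not rectified: a ray, as slopes to the right and down, at radius r is drawn at 1 + k1 r^2 times it, then the intrinsics apply), "R" (3x3) and "t" (3): a world point X has camera coordinates R X + t. Camera axes: x right, y down, z forward; pixel columns grow to the right and rows downward; lengths in m; the calibration is good to about 2 mm. A picture is of the moment at which its call begins. There is no depth.
- job_done(): hands the job in; it is judged then, once.
Trained networks look in the newest picture that a camera, given by its name, has taken for a name from the list of things; names that differ only in an ending like _2 or _b are one class to them, and where a whole thing is asked for, a point or a joint stands for the part that bears it (a point fixed in the world has none). Each returns a list of dicts, best first, with "p" (0 to 1); they miss things now and then, are a little off and sometimes report something else, mostly with a low value. They report only what shows in the picture. A call takes as long as a camera call. They do not tell look-alikes from the thing itself.
- optics.masks_of(name, camera): "region" (480x640 bool, what is visible of it) and "rect" ([left, top, width, height] in pixels, round what is visible of it).
The state is a dict: "clock": time; "qpos": joint angles; "qd": joint speeds; "joint_efforts": joint torques, N m; "position": TCP position; "tool_rot": TCP orientation; "force": force on the tool from outside, world axes, zero at the start; "moment": the same for the moment, N m; "grip_width": finger opening in m; "finger_force": force on a finger pad.
Only numpy, scipy, OpenCV 4.12 (cv2) and the standard library are available. Lean on these libraries where they do the work, as an engineer would, in place of code of your own. Each camera call takes 0.05 s, during which the arm holds its last target. There are 200 camera calls.

## Working session

There is one attempt and no reset: what is moved stays moved. The work goes in short steps, Python scripts to look and compute and a shell command to move; the robot and the scene stay as the last step left them, time stands still between calls to the robot, and variables do not carry over. Pictures are saved under pics/ and viewed, at most 14 in all, crops included, and the job is handed in when it is done.

```bash
mkdir -p pics; ls; python3 - <<'E'
from workcell import monitor, optics
import cv2, numpy as np
print(monitor.observe())
for c in ("side","top"):
    f=optics.grab_frame(c); cv2.imwrite(f"pics/{c}0.png",f["frame"])
    print(c,f["fovy"],f["cx"],f["cy"],f["k1"],np.round(f["R"],3).tolist(),np.round(f["t"],3).tolist())
E
```

```text
pics
{'clock': 0.0, 'qpos': array([-1.30120415,  0.521995  , -0.03633787,  1.59999286,  0.02120329,
        1.02110799, -0.11279963]), 'qd': array([-0.0008351 ,  0.00337012, -0.00022118, -0.00038346,  0.00026791,
       -0.0003492 , -0.00054093]), 'joint_efforts': array([-7.76246470e-04, -9.27118564e+01,  1.97995283e+00, -3.69919789e+01,
        1.78474677e-02,  8.40204069e-03, -4.47786124e-05]), 'position': array([0.20822559, 0.58893997, 0.23074289]), 'tool_rot': array([-3.14047728e+00,  7.76161089e-05,  2.80180144e+00]), 'force': array([0.48558091, 0.29517675, 0.34669608]), 'moment': array([ 0.00106079,  0.021245  , -0.03262321]), 'finger_force': 0.0, 'grip_width': 0.0850784716035828}
side 52.29374607093899 321.87390317922484 248.4404424227373 -0.13137432395803497 [[0.866, -0.501, 0.012], [-0.25, -0.453, -0.856], [0.434, 0.738, -0.517]] [-0.356, 0.221, 1.197]
top 44.48416962720695 315.9325139249254 240.21815343058802 -0.093486362848306 [[0.094, -0.996, 0.002], [-0.975, -0.092, -0.201], [0.201, 0.017, -0.98]] [0.044, 0.477, 1.482]
```

View pics/side0.png

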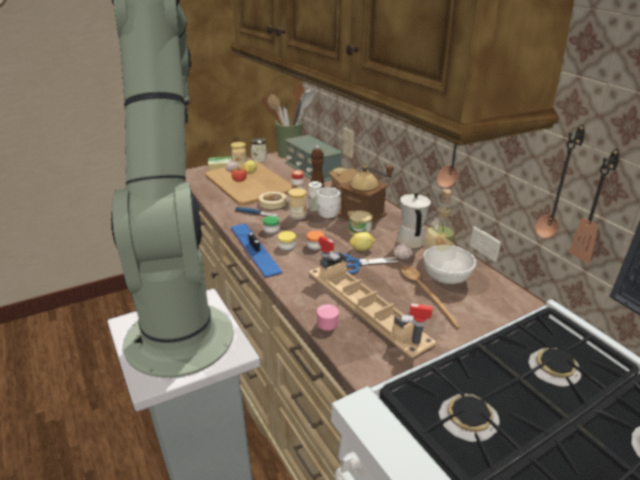

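View pics/top0.png

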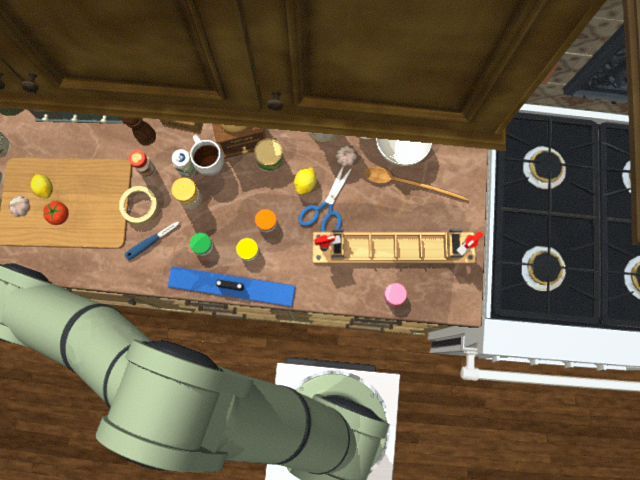

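The side view shows the green (271,225), yellow (287,240) and orange (315,240) tins, the pink decoy (327,318), the bar (255,248) and the carrier (370,310). In the top view they are at green (201,243), yellow (247,249), orange (265,220), bar ridge (230,285), and cam knobs (327,240) and (470,242). The red-lidded thing at (140,160) looks like a tall jar, so I'll check it.

```bash
cat > h.py <<'E'
from workcell import monitor, optics
import cv2, numpy as np
def cam(c):
    f=optics.grab_frame(c); f["R"]=np.array(f["R"]);f["t"]=np.array(f["t"]); f["f"]=240/np.tan(np.radians(f["fovy"])/2); return f
def K(f): return np.array([[f["f"],0,f["cx"]],[0,f["f"],f["cy"]],[0,0,1.]]), np.array([f["k1"],0,0,0.])
def w(f,uv,z):
    k,d=K(f); p=cv2.undistortPoints(np.array(uv,float).reshape(-1,1,2),k,d).reshape(-1,2)
    r=np.c_[p,np.ones(len(p))]@f["R"]; C=-f["R"].T@f["t"]
    return C+r*((z-C[2])/r[:,2])[:,None]
def px(f,X):
    k,d=K(f); return cv2.projectPoints(np.array(X,float).reshape(-1,1,3),cv2.Rodrigues(f["R"])[0],f["t"],k,d)[0].reshape(-1,2)
H={"red":(0,5),"orange":(6,15),"yellow":(24,34),"green":(50,80),"blue":(100,118)}
def blobs(f,col,smin=150,vmin=90,amin=25):
    h=cv2.cvtColor(f["frame"],cv2.COLOR_BGR2HSV); a,b=H[col]
    m=((h[...,0]>=a)&(h[...,0]<=b)|((col=="red")&(h[...,0]>=172)))&(h[...,1]>=smin)&(h[...,2]>=vmin)
    n,l,s,c=cv2.connectedComponentsWithStats(m.astype(np.uint8))
    return [(c[i],s[i,4],np.argwhere(l==i)[:,::-1]) for i in range(1,n) if s[i,4]>=amin]
E
python3 - <<'E'
from h import *
f=cam("top"); g=cam("side")
for col in H:
  for n,F in (("top",f),("side",g)):
    for c,a,p in blobs(F,col):
        W=w(F,c,0.04)[0]
        r=cv2.minAreaRect(p.astype(np.float32))
        if W[0]<0.95: print(col,n,c.round(1),a,W.round(3),np.round(r[1],1),round(r[2],1))
for nm in ("carrier","bar","honey_jar","tin_a","cam_left","bar_grip"):
    for n in ("top","side"):
        print(nm,n,[(round(m["p"],2),m["rect"]) for m in optics.masks_of(nm,n)][:5])
im=f["frame"][205:315,290:490]; cv2.imwrite("pics/c1.png",cv2.resize(im,None,fx=4,fy=4,interpolation=cv2.INTER_CUBIC))
im=g["frame"][220:360,290:450]; cv2.imwrite("pics/c2.png",cv2.resize(im,None,fx=4,fy=4,interpolation=cv2.INTER_CUBIC))
E
```

```text
red top [140.2 162.1] 82 [0.644 0.585 0.04 ] [ 9.8 16.6] 53.1
red top [ 57.9 217.2] 112 [0.47  0.786 0.04 ] [11.7 22.1] 67.2
red top [473.3 239.1] 154 [ 0.515 -0.325  0.04 ] [12.4 20.2] 68.2
red top [323.4 241. ] 149 [0.473 0.069 0.04 ] [15.3 14.1] 33.7
red side [238.4 175.5] 92 [0.482 0.802 0.04 ] [11.5  8.5] 5.2
red side [325.4 244.4] 139 [0.514 0.157 0.04 ] [14. 13.] 90.0
red side [420.9 312.6] 246 [ 0.555 -0.253  0.04 ] [15. 21.] 90.0
orange top [230.8 133.1] 348 [0.749 0.349 0.04 ] [18.7 47.1] 76.0
orange top [135.6 156.6] 82 [0.658 0.601 0.04 ] [13.9 14.9] 78.7
orange top [372.7 169.4] 33 [ 0.682 -0.045  0.04 ] [ 5.4 13.3] 71.6
orange top [387.8 173.3] 30 [ 0.675 -0.087  0.04 ] [15.6  3.8] 36.9
orange top [374.  178.4] 29 [ 0.657 -0.051  0.04 ] [10.2  4.4] 6.3
orange top [ 55.7 211.9] 268 [0.484 0.795 0.04 ] [24.7 24. ] 45.0
orange top [265.9 219.4] 67 [0.516 0.226 0.04 ] [20. 21.] 90.0
orange top [146.5 328.1] 78 [0.203 0.5   0.04 ] [20.  8.] -0.0
orange top [316.4 350.2] 5540 [0.19  0.061 0.04 ] [ 55.7 309.8] 89.6
orange top [ 27.4 359.3] 968 [0.09  0.801 0.04 ] [83.3 26.6] 1
[... 2844 characters left out ...]
2.7, 175.4, 31.7, 35.5])]
honey_jar side [(0.87, [289.4, 184.8, 17.0, 35.2])]
tin_a top [(0.95, [237.6, 238.5, 18.5, 20.0]), (0.9, [255.6, 211.9, 20.4, 20.1]), (0.84, [380.4, 284.1, 28.7, 22.2]), (0.59, [187.8, 235.7, 26.1, 22.3])]
tin_a side [(0.67, [304.6, 229.3, 20.6, 18.9]), (0.59, [317.2, 307.9, 23.6, 24.2]), (0.49, [263.5, 210.9, 17.2, 20.9]), (0.24, [311.3, 235.7, 124.3, 116.3])]
cam_left top [(0.62, [313.2, 231.5, 23.9, 15.1]), (0.19, [456.9, 233.2, 25.2, 21.5])]
cam_left side [(0.81, [315.4, 235.1, 20.4, 25.8]), (0.67, [277.7, 229.1, 21.7, 19.1])]
bar_grip top [(0.63, [170.8, 266.1, 124.9, 39.5]), (0.49, [258.5, 212.2, 17.5, 21.1])]
bar_grip side [(0.75, [231.7, 222.2, 49.5, 58.1])]
```

View pics/c1.png

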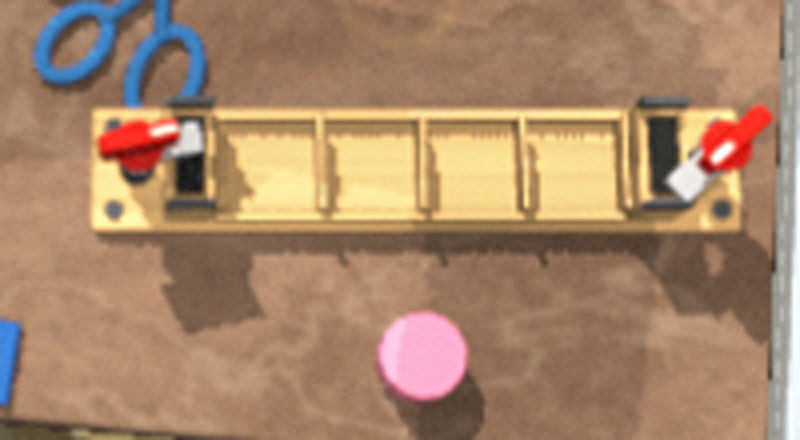

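View pics/c2.png

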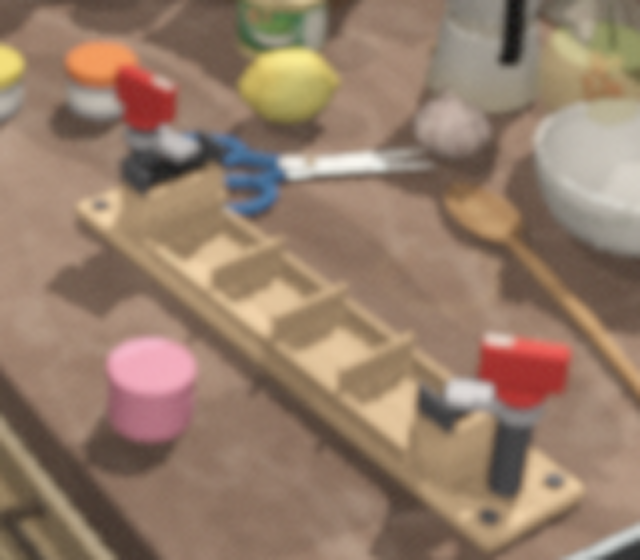

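```bash
python3 - <<'E'
from h import *
f=cam("top"); g=cam("side")
k=w(f,[(325,240),(474.3,239.7)],0.119); print("knobs",k.round(4),np.linalg.norm(k[0]-k[1]))
ks=w(g,[(326.8,244.3),(421,312)],0.108); print("knobs side",ks.round(4))
co=w(f,[(313,232),(475,232),(475.5,263),(313,263)],0.012); print("corners",co.round(4), co.mean(0), np.linalg.norm(co[0]-co[1]),np.linalg.norm(co[0]-co[3]))
d=w(f,[(290+321/4,205+118/4),(290+321/4,205+215/4),(290+424/4,205+118/4),(290+424/4,205+215/4),(290+522/4,205+118/4),(290+522/4,205+215/4)],0.035); print("div",d.round(4))
def tri(a,b):
    A=[];B=[]
    for F,u in((f,a),(g,b)):
        kk,dd=K(F);x,y=cv2.undistortPoints(np.array([[u]],float),kk,dd).ravel()
        A+=[F["R"][0]-x*F["R"][2],F["R"][1]-y*F["R"][2]];B+=[x*F["t"][2]-F["t"][0],y*F["t"][2]-F["t"][1]]
    return np.linalg.lstsq(np.array(A),np.array(B),rcond=None)[0]
print("tri",tri((325,240),(326.8,243)),tri((474.3,239.7),(421,311)),"redjar",tri((140,161),(297,174)))
for col,n in(("green","tin"),("yellow","tin")):pass
for nm,u in(("green",(200.1,242.7)),("yellow",(246.5,248.1)),("orange",(265.2,220.5))): print(nm,w(f,u,0.04)[0].round(4))
for c,a,p in blobs(f,"blue"):
    if a>1000:
        b=cv2.boxPoints(cv2.minAreaRect(p.astype(np.float32))); W=w(f,b,0.008);print("bar",W.round(4),W.mean(0))
print("tcp px",px(f,[monitor.observe()["position"]]))
E
```

```text
knobs [[ 0.4595  0.0649  0.119 ]
 [ 0.4956 -0.3074  0.119 ]] 0.3740021185745692
knobs side [[ 0.459   0.0568  0.108 ]
 [ 0.4941 -0.3134  0.108 ]]
corners [[ 0.5003  0.099   0.012 ]
 [ 0.5418 -0.3362  0.012 ]
 [ 0.4571 -0.3409  0.012 ]
 [ 0.4166  0.091   0.012 ]] [ 0.47897007 -0.12178026  0.012     ] 0.4371803429394147 0.08409890826707316
div [[ 0.5029 -0.0526  0.035 ]
 [ 0.4381 -0.0575  0.035 ]
 [ 0.5093 -0.1204  0.035 ]
 [ 0.4445 -0.1248  0.035 ]
 [ 0.5155 -0.1852  0.035 ]
 [ 0.4505 -0.189   0.035 ]]
tri [0.46270212 0.0645707  0.10702923] [ 0.49771731 -0.31006513  0.10740544] redjar [0.62751738 0.56404995 0.10332621]
green [0.4376 0.391  0.04  ]
yellow [0.4349 0.2675 0.04  ]
orange [0.5133 0.227  0.04  ]
bar [[0.3188 0.4688 0.008 ]
 [0.3727 0.4679 0.008 ]
 [0.3524 0.1343 0.008 ]
 [0.2992 0.1372 0.008 ]] [0.33579136 0.30202145 0.008     ]
tcp px [[ 84.97988091 316.76397758]]
```

Three tins are present: green, yellow and orange. The red-lidded jar is about 0.10 m tall, so it isn't one of them. The carrier is centred near (0.478,-0.122) with yaw about 0.0955. The sizes check out: 374 mm between the knobs, and a 437 x 84 mm outline. I'll open the left cam first.

```bash
cat > go.py <<'E'
import sys, numpy as np
from workcell import monitor
from scipy.spatial.transform import Rotation as Ro
# go.py x y z yaw : tilt/rotation needed (rot vec, tool), then shift in tool axes AFTER the rotation, cm
s=monitor.observe(); x,y,z,yaw=map(float,sys.argv[1:5])
R0=Ro.from_euler("xyz",s["tool_rot"]); R1=Ro.from_euler("xyz",[np.pi,0,yaw])
rv=(R0.inv()*R1).as_rotvec(); d=R1.inv().apply(np.array([x,y,z])-s["position"])*100
print("t",round(s["clock"],2),"pos",s["position"].round(4),"rot",s["tool_rot"].round(3),"q",s["qpos"].round(2))
print("turn",rv.round(3),"shift cm",d.round(2),"rows>=",np.ceil(max(np.linalg.norm(d)/5.5,np.linalg.norm(rv)/.17)))
E
python3 go.py .460 .065 .2 1.857
```

```text
t 0.9 pos [0.2083 0.5893 0.2313] rot [ 3.142 -0.     2.802] q [-1.3   0.52 -0.04  1.6   0.02  1.02 -0.11]
turn [-0.    -0.     0.945] shift cm [-57.4    9.34   3.13] rows>= 11.0
```

```bash
python3 -m handwheel '[{"wz":0.158,"claw":50},{"wz":0.158},{"wz":0.158},{"wz":0.158},{"wz":0.158},{"wz":0.155},{"dx":-4,"dy":0.6},{"dx":-4,"dy":0.6}]' 100; python3 -m handwheel '[{"dx":-5,"dy":0.8},{"dx":-5,"dy":0.8},{"dx":-5,"dy":0.8},{"dx":-5,"dy":0.8},{"dx":-5,"dy":0.8},{"dx":-5,"dy":0.8},{"dx":-5,"dy":0.8},{"dx":-5,"dy":0.8}]'; python3 go.py .460 .065 .16 1.857
```

```text
t 0.9 pos [0.2083 0.5893 0.2313] rot [ 3.142 -0.     2.802] q [-1.3   0.52 -0.04  1.6   0.02  1.02 -0.11]
turn [-0.    -0.     0.945] shift cm [-57.4    9.34   7.13] rows>= 11.0schema error: expected keys dx, dy, dz, wx, wy, wz, claw
schema error: expected keys dx, dy, dz, wx, wy, wz, claw
```

```bash
python3 -m handwheel '[{"dx":0,"dy":0,"dz":0,"wx":0,"wy":0,"wz":0.158,"claw":50},{"dx":0,"dy":0,"dz":0,"wx":0,"wy":0,"wz":0.158,"claw":50},{"dx":0,"dy":0,"dz":0,"wx":0,"wy":0,"wz":0.158,"claw":50},{"dx":0,"dy":0,"dz":0,"wx":0,"wy":0,"wz":0.158,"claw":50},{"dx":0,"dy":0,"dz":0,"wx":0,"wy":0,"wz":0.158,"claw":50},{"dx":0,"dy":0,"dz":0,"wx":0,"wy":0,"wz":0.155,"claw":50},{"dx":-4,"dy":0.6,"dz":0,"wx":0,"wy":0,"wz":0,"claw":50},{"dx":-4,"dy":0.6,"dz":0,"wx":0,"wy":0,"wz":0,"claw":50}]' 100;  python3 go.py .460 .065 .16 1.857
```

```text
clock: 1.9
position: [0.2426, 0.515, 0.2311]
tool_rot: [3.142, 0.0, 1.857]
force: [0.5, -0.0, 0.8]
grip_width: 0.0426
finger_force: 0.0
t 1.9 pos [0.2426 0.515  0.2311] rot [3.142 0.    1.857] q [-1.38  0.44  0.2   1.76 -0.11  0.95 -0.85]
turn [0. 0. 0.] shift cm [-49.31   8.15   7.11] rows>= 10.0
```

```bash
python3 -m handwheel '[{"dx":-5.5,"dy":0.9,"dz":0.4,"wx":0,"wy":0,"wz":0,"claw":50},{"dx":-5.5,"dy":0.9,"dz":0.4,"wx":0,"wy":0,"wz":0,"claw":50},{"dx":-5.5,"dy":0.9,"dz":0.4,"wx":0,"wy":0,"wz":0,"claw":50},{"dx":-5.5,"dy":0.9,"dz":0.4,"wx":0,"wy":0,"wz":0,"claw":50},{"dx":-5.5,"dy":0.9,"dz":0.4,"wx":0,"wy":0,"wz":0,"claw":50},{"dx":-5.5,"dy":0.9,"dz":0.4,"wx":0,"wy":0,"wz":0,"claw":50},{"dx":-5.5,"dy":0.9,"dz":0.4,"wx":0,"wy":0,"wz":0,"claw":50},{"dx":-5.5,"dy":0.9,"dz":0.4,"wx":0,"wy":0,"wz":0,"claw":50}]';  python3 go.py .460 .065 .15 1.857
```

```text
clock: 2.9
position: [0.4363, 0.1125, 0.1995]
tool_rot: [3.141, -0.0, 1.857]
force: [1.4, 1.1, -0.0]
grip_width: 0.0424
finger_force: 0.0
t 2.9 pos [0.4363 0.1125 0.1995] rot [ 3.141 -0.     1.857] q [-0.66  0.31  0.34  2.09 -0.15  0.77  0.06]
turn [ 0.001 -0.     0.   ] shift cm [-5.23  0.93  4.95] rows>= 2.0
```

```bash
python3 -m handwheel '[{"dx":-2.6,"dy":0.5,"dz":1.5,"wx":0,"wy":0,"wz":0,"claw":50},{"dx":-2.6,"dy":0.5,"dz":1.5,"wx":0,"wy":0,"wz":0,"claw":50},{"dx":0,"dy":0,"dz":1,"wx":0,"wy":0,"wz":0,"claw":50},{"dx":0,"dy":0,"dz":0,"wx":0,"wy":0,"wz":0,"claw":50}]';  python3 go.py .461 .065 .096 1.857; python3 - <<'E'
from h import *
a=cam("side")["frame"][190:290,270:390]; b=cam("top")["frame"][190:290,270:390]
cv2.imwrite("pics/k1.png",np.hstack([cv2.resize(i,None,fx=3.3,fy=4,interpolation=cv2.INTER_CUBIC) for i in(a,b)]))
E
```

```text
clock: 3.4
position: [0.4594, 0.0674, 0.1589]
tool_rot: [-3.14, -0.0, 1.857]
force: [0.3, -0.2, 0.2]
grip_width: 0.0425
finger_force: 0.0
t 3.4 pos [0.4594 0.0674 0.1589] rot [-3.14  -0.     1.857] q [-0.53  0.4   0.33  2.09 -0.2   0.68  0.22]
turn [-0.001 -0.    -0.   ] shift cm [-0.27  0.09  6.29] rows>= 2.0
```

View pics/k1.png

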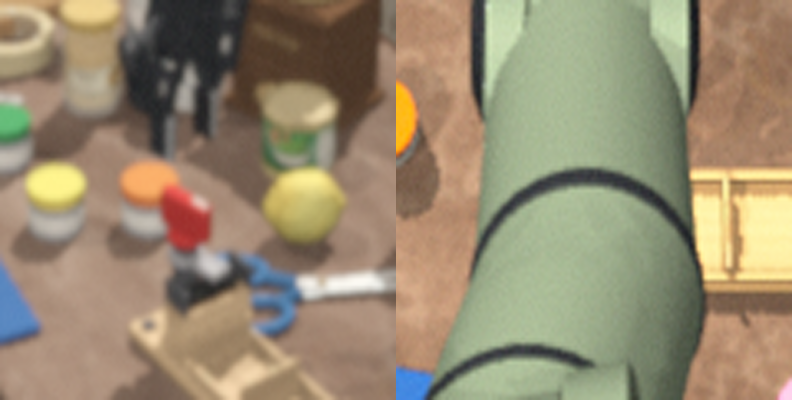

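The side view shows the open fingers (160–215,150) centred above the red wing (187,215). They straddle its thickness, so I'll lower and close.

```bash
python3 -m handwheel '[{"dx":-0.2,"dy":0.1,"dz":2.2,"wx":0,"wy":0,"wz":0,"claw":50},{"dx":0,"dy":0,"dz":2.1,"wx":0,"wy":0,"wz":0,"claw":50},{"dx":0,"dy":0,"dz":1.8,"wx":0,"wy":0,"wz":0,"claw":50},{"dx":0,"dy":0,"dz":0,"wx":0,"wy":0,"wz":0,"claw":0},{"dx":0,"dy":0,"dz":0,"wx":0,"wy":0,"wz":0,"claw":0},{"dx":0,"dy":0,"dz":0,"wx":0,"wy":0,"wz":0,"claw":0},{"dx":0,"dy":0,"dz":0,"wx":0,"wy":0,"wz":0,"claw":0},{"dx":0,"dy":0,"dz":0,"wx":0,"wy":0,"wz":0,"claw":0}]' 100;  python3 go.py .461 .065 .096 3.237
```

```text
clock: 4.5
position: [0.463, 0.0662, 0.0993]
tool_rot: [3.138, 0.0, 1.858]
force: [10.8, 2.0, -15.6]
grip_width: 0.012
finger_force: 97.9
t 4.5 pos [0.463  0.0662 0.0993] rot [3.138 0.    1.858] q [-0.48  0.51  0.27  2.13 -0.26  0.53  0.27]
turn [ 0.003  0.003 -1.379] shift cm [ 0.21 -0.1   0.33] rows>= 9.0
```

```bash
python3 -m handwheel '[{"dx":0,"dy":0.2,"dz":-0.1,"wx":0,"wy":0,"wz":-0.1,"claw":0},{"dx":0,"dy":0,"dz":0,"wx":0,"wy":0,"wz":-0.17,"claw":0},{"dx":0,"dy":0,"dz":0,"wx":0,"wy":0,"wz":-0.17,"claw":0},{"dx":0,"dy":0,"dz":0,"wx":0,"wy":0,"wz":-0.17,"claw":0},{"dx":0,"dy":0,"dz":0,"wx":0,"wy":0,"wz":-0.17,"claw":0},{"dx":0,"dy":0,"dz":0,"wx":0,"wy":0,"wz":-0.17,"claw":0},{"dx":0,"dy":0,"dz":0,"wx":0,"wy":0,"wz":-0.17,"claw":0},{"dx":0,"dy":0,"dz":0,"wx":0,"wy":0,"wz":-0.17,"claw":0}]';python3 go.py .461 .065 .096 3.237; python3 -c "
from workcell import monitor as m;print(m.observe()['force'],m.observe()['moment'])"
```

```text
clock: 5.5
position: [0.4638, 0.0668, 0.0995]
tool_rot: [3.141, 0.001, -3.13]
force: [7.6, 7.5, -35.1]
grip_width: 0.0115
finger_force: 98.2
t 5.5 pos [0.4638 0.0668 0.0995] rot [ 3.141e+00  1.000e-03 -3.130e+00] q [-0.2   0.49 -0.08  2.11  0.08  0.54  1.24]
turn [ 0.     0.001 -0.084] shift cm [ 0.3  -0.15  0.35] rows>= 1.0
[  7.59669853   7.52690667 -35.05416203] [ 1.37009245 -1.65979685 -0.19115772]
```

```bash
python3 -m handwheel '[{"dx":0,"dy":0,"dz":0.1,"wx":0,"wy":0,"wz":-0.05,"claw":0},{"dx":0,"dy":0,"dz":0,"wx":0,"wy":0,"wz":-0.05,"claw":0},{"dx":0,"dy":0,"dz":0,"wx":0,"wy":0,"wz":0,"claw":0}]';python3 go.py .461 .065 .096 3.237; python3 -c "
from workcell import monitor as m;print(m.observe()['force'],m.observe()['moment'])"
```

```text
clock: 5.88
position: [0.4639, 0.0669, 0.0993]
tool_rot: [3.141, 0.002, -3.036]
force: [1.9, 7.5, -8.5]
grip_width: 0.0121
finger_force: 102.3
t 5.88 pos [0.4639 0.0669 0.0993] rot [ 3.141e+00  2.000e-03 -3.036e+00] q [-0.18  0.49 -0.11  2.11  0.1   0.55  1.31]
turn [0.001 0.002 0.011] shift cm [ 0.31 -0.16  0.33] rows>= 1.0
[ 1.91097073  7.4891251  -8.49166829] [ 1.21670233 -0.31098437 -0.69433242]
```

```bash
python3 -m handwheel '[{"dx":0,"dy":0,"dz":0,"wx":0,"wy":0,"wz":0,"claw":50},{"dx":0,"dy":0,"dz":0,"wx":0,"wy":0,"wz":0,"claw":50},{"dx":0,"dy":0,"dz":-3,"wx":0,"wy":0,"wz":0,"claw":50},{"dx":0,"dy":0,"dz":-5,"wx":0,"wy":0,"wz":0.1,"claw":50},{"dx":0,"dy":0,"dz":0,"wx":0,"wy":0,"wz":0.17,"claw":50},{"dx":0,"dy":0,"dz":0,"wx":0,"wy":0,"wz":0.17,"claw":50},{"dx":0,"dy":0,"dz":0,"wx":0,"wy":0,"wz":0.17,"claw":50},{"dx":0,"dy":0,"dz":0,"wx":0,"wy":0,"wz":0.17,"claw":50}]';python3 go.py .499 -.308 .17 2.337
```

```text
clock: 6.88
position: [0.4634, 0.0658, 0.1788]
tool_rot: [3.141, 0.001, 2.461]
force: [-0.8, 0.1, 0.6]
grip_width: 0.0425
finger_force: 0.0
t 6.88 pos [0.4634 0.0658 0.1788] rot [3.141e+00 1.000e-03 2.461e+00] q [-0.32  0.35  0.06  2.06 -0.03  0.73  0.65]
turn [0.    0.001 0.124] shift cm [-29.4  -23.35   0.88] rows>= 7.0
```

```bash
python3 -m handwheel '[{"dx":0,"dy":0,"dz":0,"wx":0,"wy":0,"wz":0.124,"claw":50},{"dx":-4.2,"dy":-3.35,"dz":0.1,"wx":0,"wy":0,"wz":0,"claw":50},{"dx":-4.2,"dy":-3.35,"dz":0.1,"wx":0,"wy":0,"wz":0,"claw":50},{"dx":-4.2,"dy":-3.35,"dz":0.1,"wx":0,"wy":0,"wz":0,"claw":50},{"dx":-4.2,"dy":-3.35,"dz":0.1,"wx":0,"wy":0,"wz":0,"claw":50},{"dx":-4.2,"dy":-3.35,"dz":0.1,"wx":0,"wy":0,"wz":0,"claw":50},{"dx":-4.2,"dy":-3.35,"dz":0.1,"wx":0,"wy":0,"wz":0,"claw":50},{"dx":-4.2,"dy":-3.3,"dz":0.1,"wx":0,"wy":0,"wz":0,"claw":50}]';python3 -m handwheel '[{"dx":0,"dy":0,"dz":0,"wx":0,"wy":0,"wz":0,"claw":50}]'; python3 go.py .499 -.308 .1 2.337;python3 - <<'E'
from h import *
f=cam("side");g=cam("top")
a=f["frame"][190:370,300:460]; b=g["frame"][190:290,270:390]
cv2.imwrite("pics/k2.png",np.hstack([cv2.resize(i,(400,450),interpolation=cv2.INTER_CUBIC) for i in(a,b)]))
E
```

```text
clock: 7.88
position: [0.5007, -0.3099, 0.1719]
tool_rot: [3.142, 0.001, 2.343]
force: [0.4, 0.2, 0.1]
grip_width: 0.0427
finger_force: 0.0
clock: 8.0
position: [0.4997, -0.3123, 0.1715]
tool_rot: [-3.14, 0.001, 2.338]
force: [-0.7, 0.9, -0.3]
grip_width: 0.0427
finger_force: 0.0
t 8.0 pos [ 0.4997 -0.3123  0.1715] rot [-3.140e+00  1.000e-03  2.338e+00] q [ 0.35  0.54  0.16  1.76 -0.11  0.85  1.32]
turn [-0.002  0.001  0.001] shift cm [0.36 0.24 7.15] rows>= 2.0
```

View pics/k2.png

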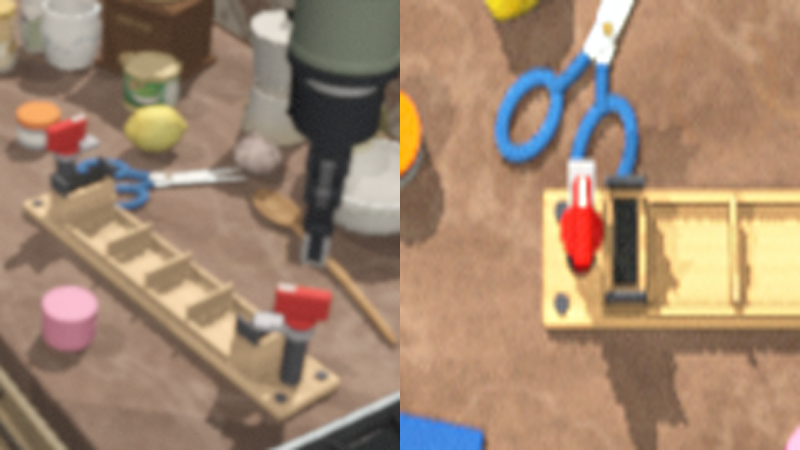

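The left cam is open: its tab points straight up in the top view (582,170), clear of the seat. In the side view the gripper (315,245) is above the right wing (303,305).

```bash
python3 -m handwheel '[{"dx":0.3,"dy":0.2,"dz":2.4,"wx":0,"wy":0,"wz":0,"claw":50},{"dx":0,"dy":0,"dz":2.4,"wx":0,"wy":0,"wz":0,"claw":50},{"dx":0,"dy":0,"dz":2.4,"wx":0,"wy":0,"wz":0,"claw":50},{"dx":0,"dy":0,"dz":0,"wx":0,"wy":0,"wz":0,"claw":0},{"dx":0,"dy":0,"dz":0,"wx":0,"wy":0,"wz":0,"claw":0},{"dx":0,"dy":0,"dz":0,"wx":0,"wy":0,"wz":0,"claw":0},{"dx":0,"dy":0,"dz":0,"wx":0,"wy":0,"wz":0,"claw":0},{"dx":0,"dy":0,"dz":0,"wx":0,"wy":0,"wz":0,"claw":0}]' 100;  python3 go.py .499 -.308 .0995 3.237
```

```text
clock: 9.1
position: [0.497, -0.3053, 0.0996]
tool_rot: [-3.138, -0.003, 2.341]
force: [-15.0, -8.9, -9.0]
grip_width: 0.0121
finger_force: 98.1
t 9.1 pos [ 0.497  -0.3053  0.0996] rot [-3.138e+00 -3.000e-03  2.341e+00] q [ 0.35  0.63  0.14  1.82 -0.12  0.7   1.33]
turn [-0.002 -0.004 -0.896] shift cm [-0.17 -0.29  0.01] rows>= 6.0
```

```bash
python3 -m handwheel '[{"dx":0,"dy":-0.2,"dz":0,"wx":0,"wy":0,"wz":-0.1,"claw":0},{"dx":0,"dy":0,"dz":0,"wx":0,"wy":0,"wz":-0.16,"claw":0},{"dx":0,"dy":0,"dz":0,"wx":0,"wy":0,"wz":-0.16,"claw":0},{"dx":0,"dy":0,"dz":0,"wx":0,"wy":0,"wz":-0.16,"claw":0},{"dx":0,"dy":0,"dz":0,"wx":0,"wy":0,"wz":-0.16,"claw":0},{"dx":0,"dy":0,"dz":0,"wx":0,"wy":0,"wz":-0.16,"claw":0},{"dx":0,"dy":0,"dz":0,"wx":0,"wy":0,"wz":-0.05,"claw":0},{"dx":0,"dy":0,"dz":0,"wx":0,"wy":0,"wz":0,"claw":0}]';python3 go.py .461 .065 .096 3.237; python3 -c "
from workcell import monitor as m;print(m.observe()['force'],m.observe()['moment'])"
```

```text
clock: 10.1
position: [0.4962, -0.3073, 0.0997]
tool_rot: [-3.141, -0.004, -2.994]
force: [-8.2, -8.4, -11.7]
grip_width: 0.0116
finger_force: 106.4
t 10.1 pos [ 0.4962 -0.3073  0.0997] rot [-3.141 -0.004 -2.994] q [ 0.54  0.63 -0.12  1.81  0.11  0.71  2.07]
turn [-0.001 -0.004  0.052] shift cm [-0.04 37.4   0.37] rows>= 7.0
[ -8.19410555  -8.4180881  -11.72920047] [-1.6293019   1.99021713 -2.04353696]
```

```bash
python3 -m handwheel '[{"dx":0,"dy":0,"dz":0,"wx":0,"wy":0,"wz":0,"claw":50},{"dx":0,"dy":0,"dz":0,"wx":0,"wy":0,"wz":0.05,"claw":50},{"dx":0,"dy":0,"dz":-4,"wx":0,"wy":0,"wz":0,"claw":50},{"dx":0,"dy":0,"dz":-5,"wx":0,"wy":0,"wz":0.08,"claw":100},{"dx":0,"dy":0,"dz":0,"wx":0,"wy":0,"wz":0.18,"claw":100},{"dx":0,"dy":0,"dz":0,"wx":0,"wy":0,"wz":0.18,"claw":100},{"dx":0,"dy":0,"dz":0,"wx":0,"wy":0,"wz":0.18,"claw":100},{"dx":0,"dy":0,"dz":0,"wx":0,"wy":0,"wz":0.18,"claw":100}]';python3 -m handwheel '[{"dx":0,"dy":0,"dz":0,"wx":0,"wy":0,"wz":0.18,"claw":100},{"dx":0,"dy":0,"dz":0,"wx":0,"wy":0,"wz":0.18,"claw":100},{"dx":0,"dy":0,"dz":0,"wx":0,"wy":0,"wz":0.18,"claw":100},{"dx":0,"dy":0,"dz":0,"wx":0,"wy":0,"wz":0.18,"claw":100},{"dx":0,"dy":0,"dz":0,"wx":0,"wy":0,"wz":0.12,"claw":100},{"dx":0,"dy":0,"dz":0,"wx":0,"wy":0,"wz":0.1,"claw":100}]';python3 go.py .515 .228 .12 1.661
```

```text
clock: 11.1
position: [0.4992, -0.3053, 0.1907]
tool_rot: [3.141, 0.002, 2.438]
force: [0.0, 0.3, -0.8]
grip_width: 0.0856
finger_force: 0.0
clock: 11.85
position: [0.4993, -0.3051, 0.1906]
tool_rot: [3.14, -0.0, 1.5]
force: [-0.4, 0.6, -0.6]
grip_width: 0.0851
finger_force: 0.0
t 11.85 pos [ 0.4993 -0.3051  0.1906] rot [ 3.14 -0.    1.5 ] q [ 0.22  0.53  0.33  1.76 -0.21  0.88  0.57]
turn [ 0.002  0.    -0.161] shift cm [52.95  6.36  7.06] rows>= 10.0
```

```bash
cat > tins.py <<'E'
from h import *
f=cam("top")
for col in ("green","yellow","orange"):
    for c,a,p in blobs(f,col,140,80,40):
        (x,y),r=cv2.minEnclosingCircle(p.astype(np.float32)); W=w(f,(x,y),0.04)[0]
        if .3<W[0]<.6 and W[1]<.5 and r<14 and y>205: print(col,np.round((x,y,r),1),W.round(4))
for c,a,p in blobs(f,"blue"):
    if a>1000:
        b=cv2.boxPoints(cv2.minAreaRect(p.astype(np.float32))); W=w(f,b,0.008);print("bar",W.round(4).tolist(),W.mean(0).round(4))
E
python3 tins.py; python3 -m handwheel '[{"dx":0,"dy":0,"dz":0,"wx":0,"wy":0,"wz":-0.161,"claw":100},{"dx":5.5,"dy":0.65,"dz":0,"wx":0,"wy":0,"wz":0,"claw":100},{"dx":5.5,"dy":0.65,"dz":0,"wx":0,"wy":0,"wz":0,"claw":100},{"dx":5.5,"dy":0.65,"dz":0,"wx":0,"wy":0,"wz":0,"claw":100},{"dx":5.5,"dy":0.65,"dz":0,"wx":0,"wy":0,"wz":0,"claw":100},{"dx":5.5,"dy":0.65,"dz":0,"wx":0,"wy":0,"wz":0,"claw":100},{"dx":5.5,"dy":0.65,"dz":0,"wx":0,"wy":0,"wz":0,"claw":100},{"dx":5.5,"dy":0.65,"dz":0.2,"wx":0,"wy":0,"wz":0,"claw":100}]';python3 go.py .515 .228 .12 1.661
```

```text
green [200.2 242.8  10.2] [0.4373 0.3908 0.04  ]
yellow [246.5 247.8  10.9] [0.4358 0.2677 0.04  ]
bar [[0.3188, 0.4688, 0.008], [0.3726, 0.4679, 0.008], [0.3523, 0.1343, 0.008], [0.2992, 0.1372, 0.008]] [0.3357 0.302  0.008 ]
clock: 12.9
position: [0.5083, 0.0842, 0.1886]
tool_rot: [3.14, -0.001, 1.667]
force: [2.2, 0.1, -0.0]
grip_width: 0.0853
finger_force: 0.0
t 12.9 pos [0.5083 0.0842 0.1886] rot [ 3.140e+00 -1.000e-03  1.667e+00] q [-0.46  0.41  0.24  1.94 -0.13  0.8  -0.05]
turn [ 0.002 -0.001  0.006] shift cm [14.26  1.96  6.86] rows>= 3.0
```

```bash
python3 -m handwheel '[{"dx":5,"dy":0.7,"dz":1,"wx":0,"wy":0,"wz":0,"claw":100},{"dx":5,"dy":0.7,"dz":2,"wx":0,"wy":0,"wz":0,"claw":100},{"dx":4,"dy":0.5,"dz":3,"wx":0,"wy":0,"wz":0,"claw":100},{"dx":0,"dy":0,"dz":0,"wx":0,"wy":0,"wz":0,"claw":100}]';python3 go.py .515 .228 .016 1.661
```

```text
clock: 13.4
position: [0.5126, 0.2266, 0.1261]
tool_rot: [-3.14, -0.001, 1.671]
force: [-1.0, -0.5, -0.4]
grip_width: 0.0855
finger_force: 0.0
t 13.4 pos [0.5126 0.2266 0.1261] rot [-3.140e+00 -1.000e-03  1.671e+00] q [-0.66  0.57  0.19  1.87 -0.16  0.72 -0.28]
turn [-0.002 -0.001  0.01 ] shift cm [ 0.11  0.25 11.01] rows>= 3.0
```

```bash
python3 -m handwheel '[{"dx":0.1,"dy":0.2,"dz":4,"wx":0,"wy":0,"wz":0,"claw":100},{"dx":0,"dy":0,"dz":4,"wx":0,"wy":0,"wz":0,"claw":100},{"dx":0,"dy":0,"dz":3,"wx":0,"wy":0,"wz":0,"claw":100},{"dx":0,"dy":0,"dz":0,"wx":0,"wy":0,"wz":0,"claw":40},{"dx":0,"dy":0,"dz":0,"wx":0,"wy":0,"wz":0,"claw":40},{"dx":0,"dy":0,"dz":0,"wx":0,"wy":0,"wz":0,"claw":40},{"dx":0,"dy":0,"dz":0,"wx":0,"wy":0,"wz":0,"claw":40}]' 35;python3 go.py .515 .228 .12 1.661
```

```text
clock: 14.28
position: [0.5169, 0.2244, 0.0191]
tool_rot: [3.139, -0.001, 1.664]
force: [-1.8, -1.5, 12.1]
grip_width: 0.0549
finger_force: 38.2
t 14.28 pos [0.5169 0.2244 0.0191] rot [ 3.139e+00 -1.000e-03  1.664e+00] q [-0.62  0.74  0.14  1.9  -0.2   0.51 -0.24]
turn [ 0.002 -0.001  0.003] shift cm [  0.38  -0.16 -10.09] rows>= 2.0
```

```bash
python3 -m handwheel '[{"dx":0,"dy":0,"dz":-5,"wx":0,"wy":0,"wz":0,"claw":40},{"dx":0,"dy":0,"dz":-5,"wx":0,"wy":0,"wz":0,"claw":40},{"dx":0,"dy":0,"dz":-5,"wx":0,"wy":0,"wz":0,"claw":40},{"dx":0,"dy":0,"dz":0,"wx":0,"wy":0,"wz":0,"claw":40},{"dx":0,"dy":0,"dz":0,"wx":0,"wy":0,"wz":0,"claw":40}]';python3 go.py .483 -.154 .12 1.661;python3 - <<'E'
from h import *
f=cam("side"); s=monitor.observe(); p=s["position"]; print(p)
u,v=px(f,[p])[0]; print(u,v); 
for c,a,q in blobs(f,"orange",120,80,20):
    if abs(c[0]-u)<30 and abs(c[1]-v)<40: 
        (x,y),r=cv2.minEnclosingCircle(q.astype(np.float32)); print("orange",c,a,(x,y,r),w(f,(x,y),p[2]+.0235))
u,v=int(u),int(v); cv2.imwrite("pics/t1.png",cv2.resize(f["frame"][v-60:v+40,u-60:u+60],None,fx=5,fy=5,interpolation=cv2.INTER_CUBIC))
E
```

```text
clock: 14.9
position: [0.5158, 0.2241, 0.1676]
tool_rot: [3.141, -0.0, 1.664]
force: [0.6, 0.5, -1.5]
grip_width: 0.0546
finger_force: 38.4
t 14.9 pos [0.5158 0.2241 0.1676] rot [ 3.141 -0.     1.664] q [-0.67  0.51  0.22  1.84 -0.15  0.81 -0.29]
turn [ 0.    -0.     0.003] shift cm [-37.36  -6.67   4.76] rows>= 7.0
[0.51553445 0.22400964 0.16687018]
315.3047312445376 198.95239738914432
orange [316.31355932 193.77118644] 118 (316.5, 193.25, 7.2673211097717285) [[0.51403661 0.21422934 0.19037018]]
```

View pics/t1.png

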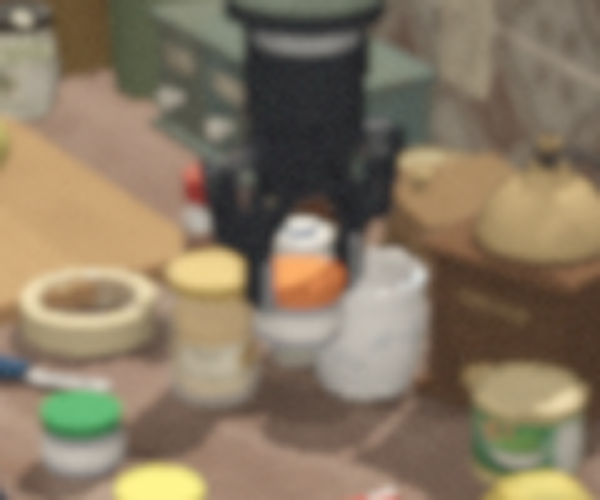

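The tin is held level between the fingers (lid at 305,280), with its centre about 3 mm on the +y side of the tool. I'll carry it to the cell at -33.5.

```bash
python3 -m handwheel '[{"dx":-4.7,"dy":-0.83,"dz":0,"wx":0,"wy":0,"wz":0,"claw":40},{"dx":-4.7,"dy":-0.83,"dz":0,"wx":0,"wy":0,"wz":0,"claw":40},{"dx":-4.7,"dy":-0.83,"dz":0,"wx":0,"wy":0,"wz":0,"claw":40},{"dx":-4.7,"dy":-0.83,"dz":0,"wx":0,"wy":0,"wz":0,"claw":40},{"dx":-4.7,"dy":-0.83,"dz":0,"wx":0,"wy":0,"wz":0,"claw":40},{"dx":-4.7,"dy":-0.83,"dz":0,"wx":0,"wy":0,"wz":0,"claw":40},{"dx":-4.7,"dy":-0.83,"dz":2.5,"wx":0,"wy":0,"wz":0,"claw":40},{"dx":-4.7,"dy":-0.83,"dz":2.5,"wx":0,"wy":0,"wz":0,"claw":40}]';python3 -m handwheel '[{"dx":0,"dy":0,"dz":2,"wx":0,"wy":0,"wz":0,"claw":40},{"dx":0,"dy":0,"dz":0,"wx":0,"wy":0,"wz":0,"claw":40},{"dx":0,"dy":0,"dz":0,"wx":0,"wy":0,"wz":0,"claw":40}]';python3 go.py .4828 -.157 .031 1.661
python3 - <<'E'
from h import *
f=cam("side"); p=monitor.observe()["position"]; u,v=map(int,px(f,[p])[0])
cv2.imwrite("pics/t2.png",cv2.resize(f["frame"][v-50:v+50,u-60:u+60],None,fx=6,fy=6,interpolation=cv2.INTER_CUBIC))
E
```

```text
clock: 15.95
position: [0.4841, -0.1578, 0.1159]
tool_rot: [-3.141, -0.0, 1.664]
force: [1.2, -0.5, -2.3]
grip_width: 0.0548
finger_force: 38.4
clock: 16.32
position: [0.4849, -0.1559, 0.0975]
tool_rot: [-3.141, -0.0, 1.665]
force: [0.1, 0.1, -1.0]
grip_width: 0.0549
finger_force: 38.3
t 16.32 pos [ 0.4849 -0.1559  0.0975] rot [-3.141 -0.     1.665] q [ 0.04  0.55  0.21  2.02 -0.2   0.59  0.48]
turn [-0.    -0.     0.004] shift cm [-0.09 -0.22  6.65] rows>= 2.0
```

View pics/t2.png

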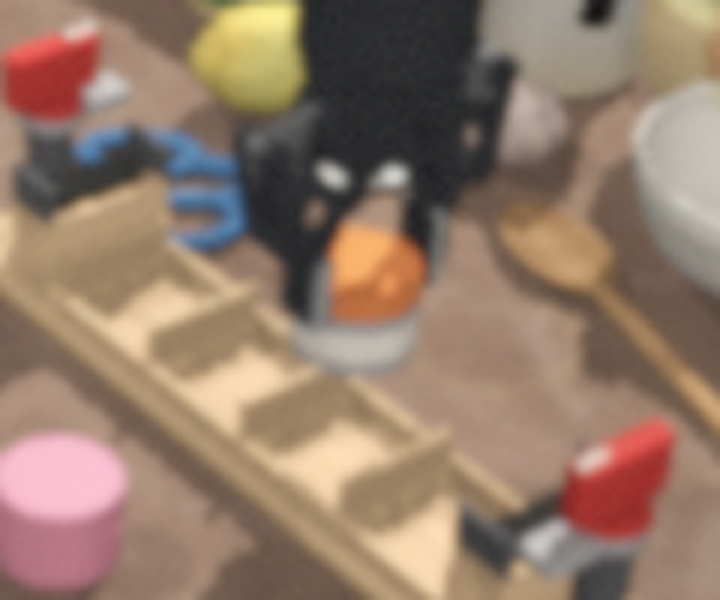

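Both cams are open. The tin hangs level above the -33.5 cell. I'll lower it.

```bash
python3 -m handwheel '[{"dx":-0.1,"dy":-0.2,"dz":2.2,"wx":0,"wy":0,"wz":0,"claw":40},{"dx":0,"dy":0,"dz":1.5,"wx":0,"wy":0,"wz":0,"claw":40},{"dx":0,"dy":0,"dz":0.8,"wx":0,"wy":0,"wz":0,"claw":40},{"dx":0,"dy":0,"dz":0,"wx":0,"wy":0,"wz":0,"claw":40}]';python3 -m handwheel '[{"dx":0,"dy":0,"dz":0.8,"wx":0,"wy":0,"wz":0,"claw":40},{"dx":0,"dy":0,"dz":0.8,"wx":0,"wy":0,"wz":0,"claw":40},{"dx":0,"dy":0,"dz":0.3,"wx":0,"wy":0,"wz":0,"claw":40},{"dx":0,"dy":0,"dz":0,"wx":0,"wy":0,"wz":0,"claw":40}]';python3 go.py .4828 -.157 .031 1.661
```

```text
clock: 16.88
position: [0.4829, -0.1575, 0.0521]
tool_rot: [-3.141, -0.0, 1.664]
force: [0.8, -0.3, -1.0]
grip_width: 0.0543
finger_force: 38.3
clock: 17.38
position: [0.4828, -0.1577, 0.0331]
tool_rot: [-3.141, -0.0, 1.664]
force: [-0.0, 0.8, -1.1]
grip_width: 0.055
finger_force: 38.3
t 17.38 pos [ 0.4828 -0.1577  0.0331] rot [-3.141 -0.     1.664] q [ 0.08  0.67  0.16  2.05 -0.23  0.45  0.51]
turn [-0.    -0.     0.003] shift cm [0.07 0.01 0.21] rows>= 1.0
```

```bash
python3 -m handwheel '[{"dx":0,"dy":0,"dz":0.2,"wx":0,"wy":0,"wz":0,"claw":40},{"dx":0,"dy":0,"dz":0,"wx":0,"wy":0,"wz":0,"claw":85},{"dx":0,"dy":0,"dz":0,"wx":0,"wy":0,"wz":0,"claw":85},{"dx":0,"dy":0,"dz":-4,"wx":0,"wy":0,"wz":0,"claw":85},{"dx":0,"dy":0,"dz":-5,"wx":0,"wy":0,"wz":0,"claw":100},{"dx":0,"dy":0,"dz":-5,"wx":0,"wy":0,"wz":0,"claw":100}]';python3 tins.py; python3 go.py .4375 .2685 .13 1.661
```

```text
clock: 18.12
position: [0.4826, -0.1576, 0.1729]
tool_rot: [-3.141, -0.0, 1.664]
force: [1.2, 0.4, 0.9]
grip_width: 0.0857
finger_force: 0.0
green [200.1 242.7  10.2] [0.4375 0.391  0.04  ]
yellow [246.7 248.   10.9] [0.4352 0.2672 0.04  ]
bar [[0.3188, 0.4688, 0.008], [0.3724, 0.4679, 0.008], [0.3521, 0.1343, 0.008], [0.2992, 0.1372, 0.008]] [0.3357 0.302  0.008 ]
t 18.18 pos [ 0.4848 -0.1586  0.1786] rot [3.135e+00 2.000e-03 1.663e+00] q [-0.    0.42  0.27  1.97 -0.16  0.77  0.45]
turn [0.007 0.002 0.002] shift cm [42.96 -0.86  4.86] rows>= 8.0
```

```bash
python3 -m handwheel '[{"dx":5.35,"dy":-0.1,"dz":0,"wx":0,"wy":0,"wz":0,"claw":100},{"dx":5.35,"dy":-0.1,"dz":0,"wx":0,"wy":0,"wz":0,"claw":100},{"dx":5.35,"dy":-0.1,"dz":0,"wx":0,"wy":0,"wz":0,"claw":100},{"dx":5.35,"dy":-0.1,"dz":0,"wx":0,"wy":0,"wz":0,"claw":100},{"dx":5.35,"dy":-0.1,"dz":0,"wx":0,"wy":0,"wz":0,"claw":100},{"dx":5.35,"dy":-0.1,"dz":0,"wx":0,"wy":0,"wz":0,"claw":100},{"dx":5.35,"dy":-0.1,"dz":2,"wx":0,"wy":0,"wz":0,"claw":100},{"dx":5.35,"dy":-0.1,"dz":3,"wx":0,"wy":0,"wz":0,"claw":100}]';python3 -m handwheel '[{"dx":0,"dy":0,"dz":0,"wx":0,"wy":0,"wz":0,"claw":100},{"dx":0,"dy":0,"dz":0,"wx":0,"wy":0,"wz":0,"claw":100}]'; python3 go.py .4375 .268 .017 1.661
```

```text
clock: 19.18
position: [0.4353, 0.2699, 0.1215]
tool_rot: [3.14, -0.001, 1.664]
force: [1.4, 0.0, -0.3]
grip_width: 0.0853
finger_force: 0.0
clock: 19.42
position: [0.4352, 0.2673, 0.1213]
tool_rot: [-3.141, 0.001, 1.664]
force: [0.1, -0.1, 1.4]
grip_width: 0.0852
finger_force: 0.0
t 19.43 pos [0.4352 0.2673 0.1213] rot [-3.141e+00  1.000e-03  1.664e+00] q [-0.8   0.51  0.18  2.   -0.14  0.64 -0.44]
turn [-0.     0.001  0.003] shift cm [ 0.05  0.23 10.43] rows>= 2.0
```

```bash
python3 -m handwheel '[{"dx":0.1,"dy":0.2,"dz":4,"wx":0,"wy":0,"wz":0,"claw":100},{"dx":0,"dy":0,"dz":4,"wx":0,"wy":0,"wz":0,"claw":100},{"dx":0,"dy":0,"dz":2.2,"wx":0,"wy":0,"wz":0,"claw":100},{"dx":0,"dy":0,"dz":0,"wx":0,"wy":0,"wz":0,"claw":40},{"dx":0,"dy":0,"dz":0,"wx":0,"wy":0,"wz":0,"claw":40},{"dx":0,"dy":0,"dz":0,"wx":0,"wy":0,"wz":0,"claw":40},{"dx":0,"dy":0,"dz":0,"wx":0,"wy":0,"wz":0,"claw":40}]' 35;python3 go.py .4767 -.0895 .1 1.661
```

```text
clock: 20.3
position: [0.4379, 0.2689, 0.0207]
tool_rot: [3.14, -0.001, 1.663]
force: [-0.7, -4.1, 11.0]
grip_width: 0.0545
finger_force: 38.1
t 20.3 pos [0.4379 0.2689 0.0207] rot [ 3.140e+00 -1.000e-03  1.663e+00] q [-0.76  0.69  0.12  2.03 -0.19  0.43 -0.4 ]
turn [ 0.002 -0.001  0.002] shift cm [-36.05   0.63  -7.93] rows>= 7.0
```

```bash
python3 -m handwheel '[{"dx":0,"dy":0,"dz":-5,"wx":0,"wy":0,"wz":0,"claw":40},{"dx":0,"dy":0,"dz":-5,"wx":0,"wy":0,"wz":0,"claw":40},{"dx":0,"dy":0,"dz":-5,"wx":0,"wy":0,"wz":0,"claw":40},{"dx":-5,"dy":0.1,"dz":0,"wx":0,"wy":0,"wz":0,"claw":40},{"dx":-5,"dy":0.1,"dz":0,"wx":0,"wy":0,"wz":0,"claw":40},{"dx":-5,"dy":0.1,"dz":0,"wx":0,"wy":0,"wz":0,"claw":40},{"dx":-5,"dy":0.1,"dz":0,"wx":0,"wy":0,"wz":0,"claw":40},{"dx":-5,"dy":0.1,"dz":0,"wx":0,"wy":0,"wz":0,"claw":40}]';python3 -m handwheel '[{"dx":-5,"dy":0.1,"dz":0,"wx":0,"wy":0,"wz":0,"claw":40},{"dx":-5,"dy":0,"dz":0,"wx":0,"wy":0,"wz":0,"claw":40},{"dx":-0.8,"dy":0,"dz":3,"wx":0,"wy":0,"wz":0,"claw":40},{"dx":0,"dy":0,"dz":3,"wx":0,"wy":0,"wz":0,"claw":40},{"dx":0,"dy":0,"dz":1,"wx":0,"wy":0,"wz":0,"claw":40},{"dx":0,"dy":0,"dz":0,"wx":0,"wy":0,"wz":0,"claw":40}]';python3 go.py .4767 -.087 .0327 1.661
```

```text
clock: 21.3
position: [0.4654, 0.0189, 0.1702]
tool_rot: [3.14, -0.0, 1.664]
force: [1.4, 0.4, -0.7]
grip_width: 0.0548
finger_force: 38.4
clock: 22.05
position: [0.4763, -0.0869, 0.0997]
tool_rot: [-3.141, -0.0, 1.664]
force: [-0.6, -0.6, -0.5]
grip_width: 0.0548
finger_force: 38.3
t 22.05 pos [ 0.4763 -0.0869  0.0997] rot [-3.141 -0.     1.664] q [-0.11  0.52  0.22  2.08 -0.2   0.56  0.35]
turn [-0.    -0.     0.003] shift cm [-0.01  0.04  6.7 ] rows>= 2.0
```

```bash
python3 -m handwheel '[{"dx":0,"dy":0,"dz":2.2,"wx":0,"wy":0,"wz":0,"claw":40},{"dx":0,"dy":0,"dz":1.5,"wx":0,"wy":0,"wz":0,"claw":40},{"dx":0,"dy":0,"dz":0.8,"wx":0,"wy":0,"wz":0,"claw":40},{"dx":0,"dy":0,"dz":0,"wx":0,"wy":0,"wz":0,"claw":40}]';python3 -m handwheel '[{"dx":0,"dy":0,"dz":0.8,"wx":0,"wy":0,"wz":0,"claw":40},{"dx":0,"dy":0,"dz":0.8,"wx":0,"wy":0,"wz":0,"claw":40},{"dx":0,"dy":0,"dz":0.4,"wx":0,"wy":0,"wz":0,"claw":40},{"dx":0,"dy":0,"dz":0,"wx":0,"wy":0,"wz":0,"claw":40}]';python3 go.py .4767 -.087 .0327 1.661
```

```text
clock: 22.55
position: [0.4762, -0.087, 0.0543]
tool_rot: [-3.141, -0.0, 1.664]
force: [-0.4, 1.2, -1.1]
grip_width: 0.0547
finger_force: 38.3
clock: 23.05
position: [0.4761, -0.087, 0.034]
tool_rot: [-3.141, -0.0, 1.664]
force: [0.7, 0.2, -1.1]
grip_width: 0.0548
finger_force: 38.3
t 23.05 pos [ 0.4761 -0.087   0.034 ] rot [-3.141 -0.     1.664] q [-0.06  0.64  0.16  2.11 -0.24  0.41  0.38]
turn [-0.001 -0.     0.003] shift cm [-0.01  0.06  0.13] rows>= 1.0
```

Both tins are in freely. I'll release and go for the green one.

```bash
python3 -m handwheel '[{"dx":0,"dy":0,"dz":0.2,"wx":0,"wy":0,"wz":0,"claw":40},{"dx":0,"dy":0,"dz":0,"wx":0,"wy":0,"wz":0,"claw":85},{"dx":0,"dy":0,"dz":0,"wx":0,"wy":0,"wz":0,"claw":85},{"dx":0,"dy":0,"dz":-4,"wx":0,"wy":0,"wz":0,"claw":85},{"dx":0,"dy":0,"dz":-5,"wx":0,"wy":0,"wz":0,"claw":100},{"dx":0,"dy":0,"dz":-5,"wx":0,"wy":0,"wz":0,"claw":100},{"dx":5,"dy":0,"dz":0,"wx":0,"wy":0,"wz":0,"claw":100},{"dx":5,"dy":0,"dz":0,"wx":0,"wy":0,"wz":0,"claw":100}]';python3 tins.py; python3 go.py .4395 .392 .13 1.661
```

```text
clock: 24.05
position: [0.4671, 0.0137, 0.1731]
tool_rot: [3.14, -0.0, 1.663]
force: [0.6, 0.1, -0.1]
grip_width: 0.0855
finger_force: 0.0
green [200.  242.8  10.2] [0.4374 0.3912 0.04  ]
yellow [391.  244.    7.1] [ 0.4815 -0.1084  0.04  ]
bar [[0.3189, 0.4688, 0.008], [0.3724, 0.4679, 0.008], [0.3521, 0.1343, 0.008], [0.2994, 0.1372, 0.008]] [0.3357 0.302  0.008 ]
t 24.1 pos [0.4663 0.0203 0.1725] rot [ 3.141e+00 -3.000e-03  1.669e+00] q [-0.37  0.37  0.26  2.07 -0.14  0.72  0.08]
turn [ 0.001 -0.003  0.008] shift cm [37.26  0.68  4.25] rows>= 7.0
```

```bash
python3 -m handwheel '[{"dx":5.3,"dy":0.1,"dz":0,"wx":0,"wy":0,"wz":0,"claw":100},{"dx":5.3,"dy":0.1,"dz":0,"wx":0,"wy":0,"wz":0,"claw":100},{"dx":5.3,"dy":0.1,"dz":0,"wx":0,"wy":0,"wz":0,"claw":100},{"dx":5.3,"dy":0.1,"dz":0,"wx":0,"wy":0,"wz":0,"claw":100},{"dx":5.3,"dy":0.1,"dz":0,"wx":0,"wy":0,"wz":0,"claw":100},{"dx":5.3,"dy":0.1,"dz":1,"wx":0,"wy":0,"wz":0,"claw":100},{"dx":5.3,"dy":0.1,"dz":3,"wx":0,"wy":0,"wz":0,"claw":100},{"dx":0,"dy":0,"dz":0,"wx":0,"wy":0,"wz":0,"claw":100}]';python3 -m handwheel '[{"dx":0,"dy":0,"dz":0,"wx":0,"wy":0,"wz":0,"claw":100}]'; python3 go.py .4395 .392 .017 1.661
```

```text
clock: 25.1
position: [0.4371, 0.386, 0.1298]
tool_rot: [-3.139, 0.001, 1.669]
force: [0.3, -0.5, 0.9]
grip_width: 0.0854
finger_force: 0.0
clock: 25.22
position: [0.4396, 0.3821, 0.1322]
tool_rot: [-3.141, 0.001, 1.664]
force: [1.0, -0.6, 0.3]
grip_width: 0.0854
finger_force: 0.0
t 25.23 pos [0.4396 0.3821 0.1322] rot [-3.141e+00  1.000e-03  1.664e+00] q [-0.95  0.59  0.2   1.81 -0.16  0.76 -0.58]
turn [-0.     0.001  0.003] shift cm [ 0.99  0.08 11.52] rows>= 3.0
```

```bash
python3 -m handwheel '[{"dx":1,"dy":0.1,"dz":4,"wx":0,"wy":0,"wz":0,"claw":100},{"dx":0,"dy":0,"dz":4,"wx":0,"wy":0,"wz":0,"claw":100},{"dx":0,"dy":0,"dz":3.4,"wx":0,"wy":0,"wz":0,"claw":100},{"dx":0,"dy":0,"dz":0,"wx":0,"wy":0,"wz":0,"claw":40},{"dx":0,"dy":0,"dz":0,"wx":0,"wy":0,"wz":0,"claw":40},{"dx":0,"dy":0,"dz":0,"wx":0,"wy":0,"wz":0,"claw":40},{"dx":0,"dy":0,"dz":0,"wx":0,"wy":0,"wz":0,"claw":40}]' 35;python3 go.py .4706 -.021 .1 1.661
```

```text
clock: 26.1
position: [0.4405, 0.3931, 0.02]
tool_rot: [3.14, -0.001, 1.663]
force: [-0.7, -2.3, 11.4]
grip_width: 0.0547
finger_force: 38.2
t 26.1 pos [0.4405 0.3931 0.02  ] rot [ 3.140e+00 -1.000e-03  1.663e+00] q [-0.93  0.77  0.15  1.83 -0.19  0.55 -0.57]
turn [ 0.002 -0.001  0.002] shift cm [-41.52  -0.73  -8.  ] rows>= 8.0
```

```bash
python3 -m handwheel '[{"dx":0,"dy":0,"dz":-5,"wx":0,"wy":0,"wz":0,"claw":40},{"dx":0,"dy":0,"dz":-5,"wx":0,"wy":0,"wz":0,"claw":40},{"dx":0,"dy":0,"dz":-5,"wx":0,"wy":0,"wz":0,"claw":40},{"dx":-5.2,"dy":-0.1,"dz":0,"wx":0,"wy":0,"wz":0,"claw":40},{"dx":-5.2,"dy":-0.1,"dz":0,"wx":0,"wy":0,"wz":0,"claw":40},{"dx":-5.2,"dy":-0.1,"dz":0,"wx":0,"wy":0,"wz":0,"claw":40},{"dx":-5.2,"dy":-0.1,"dz":0,"wx":0,"wy":0,"wz":0,"claw":40},{"dx":-5.2,"dy":-0.1,"dz":0,"wx":0,"wy":0,"wz":0,"claw":40}]';python3 -m handwheel '[{"dx":-5.2,"dy":-0.1,"dz":0,"wx":0,"wy":0,"wz":0,"claw":40},{"dx":-5.2,"dy":-0.1,"dz":0,"wx":0,"wy":0,"wz":0,"claw":40},{"dx":-5.1,"dy":0,"dz":0,"wx":0,"wy":0,"wz":0,"claw":40},{"dx":0,"dy":0,"dz":0,"wx":0,"wy":0,"wz":0,"claw":40},{"dx":0,"dy":0,"dz":3,"wx":0,"wy":0,"wz":0,"claw":40},{"dx":0,"dy":0,"dz":3,"wx":0,"wy":0,"wz":0,"claw":40},{"dx":0,"dy":0,"dz":1,"wx":0,"wy":0,"wz":0,"claw":40},{"dx":0,"dy":0,"dz":0,"wx":0,"wy":0,"wz":0,"claw":40}]';python3 go.py .4706 -.0205 .032 1.661
```

```text
clock: 27.1
position: [0.4589, 0.1318, 0.1693]
tool_rot: [3.14, -0.001, 1.664]
force: [1.8, -0.6, -1.2]
grip_width: 0.0544
finger_force: 38.3
clock: 28.1
position: [0.4712, -0.0209, 0.0986]
tool_rot: [-3.141, -0.0, 1.664]
force: [-0.1, 0.3, -0.7]
grip_width: 0.0544
finger_force: 38.3
t 28.1 pos [ 0.4712 -0.0209  0.0986] rot [-3.141 -0.     1.664] q [-0.25  0.51  0.22  2.11 -0.2   0.54  0.21]
turn [-0.    -0.     0.003] shift cm [ 0.05 -0.06  6.66] rows>= 2.0
```

```bash
python3 -m handwheel '[{"dx":0,"dy":0,"dz":2.2,"wx":0,"wy":0,"wz":0,"claw":40},{"dx":0,"dy":0,"dz":1.5,"wx":0,"wy":0,"wz":0,"claw":40},{"dx":0,"dy":0,"dz":0.8,"wx":0,"wy":0,"wz":0,"claw":40},{"dx":0,"dy":0,"dz":0,"wx":0,"wy":0,"wz":0,"claw":40}]';python3 -m handwheel '[{"dx":0,"dy":0,"dz":0.8,"wx":0,"wy":0,"wz":0,"claw":40},{"dx":0,"dy":0,"dz":0.8,"wx":0,"wy":0,"wz":0,"claw":40},{"dx":0,"dy":0,"dz":0.4,"wx":0,"wy":0,"wz":0,"claw":40},{"dx":0,"dy":0,"dz":0,"wx":0,"wy":0,"wz":0,"claw":40}]';python3 go.py .4706 -.0205 .032 1.661
```

```text
clock: 28.6
position: [0.4711, -0.0212, 0.0533]
tool_rot: [-3.141, 0.0, 1.664]
force: [-0.0, -0.3, -2.0]
grip_width: 0.0549
finger_force: 38.3
clock: 29.1
position: [0.471, -0.0212, 0.033]
tool_rot: [-3.141, 0.0, 1.664]
force: [-0.1, -0.1, -0.5]
grip_width: 0.0543
finger_force: 38.3
t 29.1 pos [ 0.471  -0.0212  0.033 ] rot [-3.141  0.     1.664] q [-0.2   0.63  0.16  2.14 -0.25  0.39  0.25]
turn [-0.001  0.     0.003] shift cm [ 0.07 -0.03  0.1 ] rows>= 1.0
```

```bash
python3 -m handwheel '[{"dx":0,"dy":0,"dz":0.2,"wx":0,"wy":0,"wz":0,"claw":40},{"dx":0,"dy":0,"dz":0,"wx":0,"wy":0,"wz":0,"claw":85},{"dx":0,"dy":0,"dz":0,"wx":0,"wy":0,"wz":0,"claw":85},{"dx":0,"dy":0,"dz":-4,"wx":0,"wy":0,"wz":0,"claw":85},{"dx":0,"dy":0,"dz":-5,"wx":0,"wy":0,"wz":0,"claw":70},{"dx":0,"dy":0,"dz":-5,"wx":0,"wy":0,"wz":0.15,"claw":70}]'; python3 go.py .3377 .303 .13 1.511
```

```text
clock: 29.85
position: [0.4709, -0.0212, 0.1729]
tool_rot: [-3.141, -0.0, 1.511]
force: [0.7, 0.2, 0.3]
grip_width: 0.0596
finger_force: 0.0
t 29.85 pos [ 0.4709 -0.0212  0.1729] rot [-3.141 -0.     1.511] q [-0.34  0.38  0.33  2.06 -0.18  0.72  0.05]
turn [-0. -0.  0.] shift cm [ 31.57 -15.24   4.29] rows>= 7.0
```

```bash
python3 -m handwheel '[{"dx":4.5,"dy":-2.18,"dz":0,"wx":0,"wy":0,"wz":0,"claw":70},{"dx":4.5,"dy":-2.18,"dz":0,"wx":0,"wy":0,"wz":0,"claw":70},{"dx":4.5,"dy":-2.18,"dz":0,"wx":0,"wy":0,"wz":0,"claw":70},{"dx":4.5,"dy":-2.18,"dz":0,"wx":0,"wy":0,"wz":0,"claw":70},{"dx":4.5,"dy":-2.18,"dz":0,"wx":0,"wy":0,"wz":0,"claw":70},{"dx":4.5,"dy":-2.18,"dz":0,"wx":0,"wy":0,"wz":0,"claw":70},{"dx":4.5,"dy":-2.18,"dz":2,"wx":0,"wy":0,"wz":0,"claw":70},{"dx":0,"dy":0,"dz":2,"wx":0,"wy":0,"wz":0,"claw":70}]';python3 -m handwheel '[{"dx":0,"dy":0,"dz":0,"wx":0,"wy":0,"wz":0,"claw":70}]'; python3 go.py .3377 .303 .025 1.511
python3 - <<'E'
from h import *
f=cam("side")["frame"][200:340,220:420]; g=cam("top")["frame"][200:310,290:490]
cv2.imwrite("pics/t3.png",np.vstack([cv2.resize(f,(480,336),interpolation=cv2.INTER_CUBIC),cv2.resize(g,(480,264),interpolation=cv2.INTER_CUBIC)]))
E
```

```text
clock: 30.85
position: [0.3352, 0.3054, 0.1308]
tool_rot: [3.141, -0.002, 1.519]
force: [1.0, -0.4, 0.2]
grip_width: 0.0598
finger_force: 0.0
clock: 30.98
position: [0.3361, 0.3016, 0.1305]
tool_rot: [-3.14, 0.002, 1.514]
force: [0.1, -0.1, 1.7]
grip_width: 0.0596
finger_force: 0.0
t 30.98 pos [0.3361 0.3016 0.1305] rot [-3.140e+00  2.000e-03  1.514e+00] q [-1.04  0.42  0.23  2.14 -0.16  0.6  -0.75]
turn [-0.001  0.002  0.003] shift cm [ 0.15  0.15 10.55] rows>= 2.0
```

View pics/t3.png

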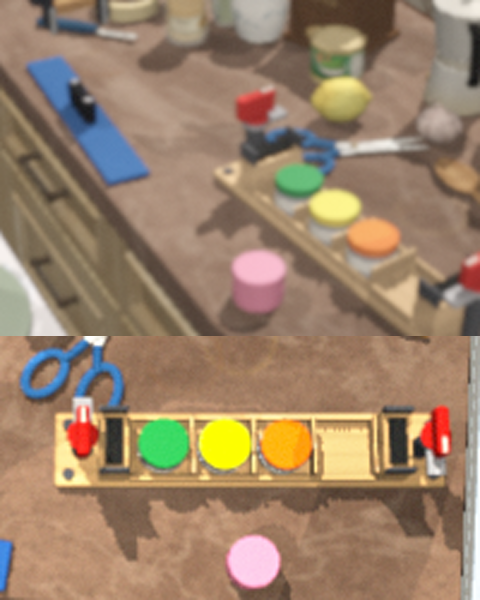

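The top view (lower half) shows green, yellow and orange seated in their cells at (163,444), (225,444) and (287,444). Both cam tabs are clear of the seats. The gripper should be just above the side crop, so I'll check its projection against the bar's ridge.

```bash
python3 - <<'E'
from h import *
f=cam("side"); p=monitor.observe()["position"]; print(px(f,[p]), w(f,(220+83/2.4,200+100/2.4),0.025))
cv2.imwrite("pics/t4.png",cv2.resize(f["frame"][140:290,180:340],None,fx=4,fy=4,interpolation=cv2.INTER_CUBIC))
E
```

```text
[[252.32082758 211.74143296]] [[0.33830984 0.30199527 0.025     ]]
```

View pics/t4.png

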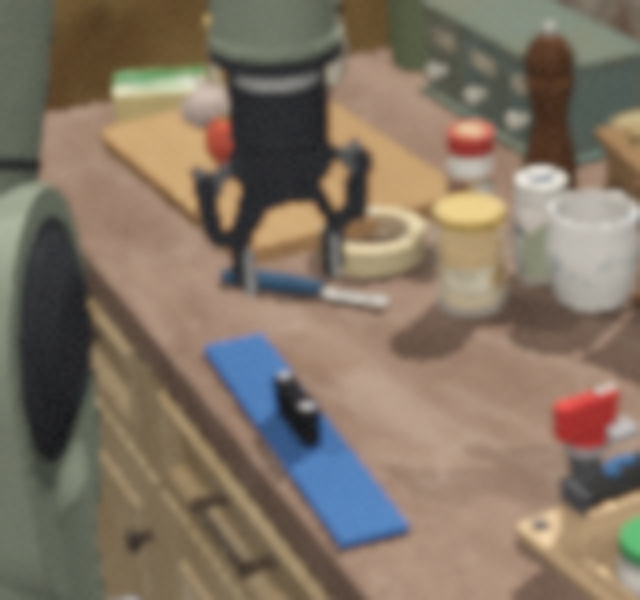

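The gripper at (285,270) is right over the ridge (297,405). I'll lower it and grip the ridge.

```bash
python3 -m handwheel '[{"dx":0.15,"dy":0.15,"dz":4,"wx":0,"wy":0,"wz":0,"claw":70},{"dx":0,"dy":0,"dz":4,"wx":0,"wy":0,"wz":0,"claw":70},{"dx":0,"dy":0,"dz":3.3,"wx":0,"wy":0,"wz":0,"claw":70},{"dx":0,"dy":0,"dz":0,"wx":0,"wy":0,"wz":0,"claw":0},{"dx":0,"dy":0,"dz":0,"wx":0,"wy":0,"wz":0,"claw":0},{"dx":0,"dy":0,"dz":0,"wx":0,"wy":0,"wz":0,"claw":0},{"dx":0,"dy":0,"dz":0,"wx":0,"wy":0,"wz":0,"claw":0},{"dx":0,"dy":0,"dz":0,"wx":0,"wy":0,"wz":0,"claw":0}]' 70; python3 go.py .3377 .303 .17 1.511
```

```text
clock: 32.12
position: [0.339, 0.3039, 0.02]
tool_rot: [3.14, -0.002, 1.513]
force: [-0.2, -1.8, 8.6]
grip_width: 0.0166
finger_force: 69.3
t 32.12 pos [0.339  0.3039 0.02  ] rot [ 3.140e+00 -2.000e-03  1.513e+00] q [-0.96  0.65  0.13  2.18 -0.24  0.33 -0.68]
turn [ 0.001 -0.002  0.002] shift cm [ -0.09  -0.13 -15.  ] rows>= 3.0
```

```bash
python3 -m handwheel '[{"dx":0,"dy":0,"dz":-4,"wx":0,"wy":0,"wz":0,"claw":0},{"dx":0,"dy":0,"dz":-5,"wx":0,"wy":0,"wz":0,"claw":0},{"dx":0,"dy":0,"dz":-5,"wx":0,"wy":0,"wz":0,"claw":0},{"dx":0,"dy":0,"dz":-3,"wx":0,"wy":0,"wz":0,"claw":0},{"dx":0,"dy":0,"dz":0,"wx":0,"wy":0,"wz":-0.08,"claw":0},{"dx":0,"dy":0,"dz":0,"wx":0,"wy":0,"wz":-0.07,"claw":0},{"dx":0,"dy":0,"dz":0,"wx":0,"wy":0,"wz":0,"claw":0}]'; python3 go.py .4797 -.121 .19 1.661
```

```text
clock: 33.0
position: [0.3385, 0.3035, 0.1895]
tool_rot: [3.141, -0.002, 1.663]
force: [-0.1, 0.3, -2.5]
grip_width: 0.0168
finger_force: 69.2
t 33.0 pos [0.3385 0.3035 0.1895] rot [ 3.141e+00 -2.000e-03  1.663e+00] q [-1.06  0.32  0.25  2.09 -0.11  0.75 -0.65]
turn [ 0.001 -0.002  0.002] shift cm [-43.55  10.24  -0.05] rows>= 9.0
```

```bash
python3 -m handwheel '[{"dx":-4.35,"dy":1.02,"dz":0,"wx":0,"wy":0,"wz":0,"claw":0},{"dx":-4.35,"dy":1.02,"dz":0,"wx":0,"wy":0,"wz":0,"claw":0},{"dx":-4.35,"dy":1.02,"dz":0,"wx":0,"wy":0,"wz":0,"claw":0},{"dx":-4.35,"dy":1.02,"dz":0,"wx":0,"wy":0,"wz":0,"claw":0},{"dx":-4.35,"dy":1.02,"dz":0,"wx":0,"wy":0,"wz":0,"claw":0},{"dx":-4.35,"dy":1.02,"dz":0,"wx":0,"wy":0,"wz":0,"claw":0},{"dx":-4.35,"dy":1.02,"dz":0,"wx":0,"wy":0,"wz":0,"claw":0},{"dx":-4.35,"dy":1.02,"dz":0,"wx":0,"wy":0,"wz":0,"claw":0}]';python3 -m handwheel '[{"dx":-4.35,"dy":1.02,"dz":0,"wx":0,"wy":0,"wz":0,"claw":0},{"dx":-4.35,"dy":1.02,"dz":0,"wx":0,"wy":0,"wz":0,"claw":0},{"dx":0,"dy":0,"dz":0,"wx":0,"wy":0,"wz":0,"claw":0},{"dx":0,"dy":0,"dz":0,"wx":0,"wy":0,"wz":0,"claw":0}]'; python3 go.py .4797 -.121 .085 1.661
```

```text
clock: 34.0
position: [0.4523, -0.0369, 0.189]
tool_rot: [3.141, -0.0, 1.662]
force: [1.9, 0.6, -2.4]
grip_width: 0.0168
finger_force: 69.2
clock: 34.5
position: [0.48, -0.1198, 0.1886]
tool_rot: [3.142, -0.0, 1.662]
force: [0.5, 0.2, -2.5]
grip_width: 0.0166
finger_force: 69.2
t 34.5 pos [ 0.48   -0.1198  0.1886] rot [ 3.142 -0.     1.662] q [-0.17  0.4   0.38  2.   -0.21  0.78  0.42]
turn [ 0.    -0.     0.001] shift cm [-0.11 -0.04 10.36] rows>= 2.0
```

```bash
python3 - <<'E'
from h import *
from scipy.spatial.transform import Rotation as Ro
s=monitor.observe();p=s["position"]; yaw=s["tool_rot"][2]-np.pi/2
ux=np.array([np.cos(yaw),np.sin(yaw),0]);uy=np.array([-np.sin(yaw),np.cos(yaw),0]); zt=p[2]-.012
C=[np.r_[p[:2],zt]+a*ux*.028+b*uy*.168 for a,b in((1,1),(1,-1),(-1,-1),(-1,1))]
for n in("top","side"):
    f=cam(n); q=px(f,C); print(n,q.round(1).tolist())
    for c,a,pp in blobs(f,"blue",120,60,60):
        b=cv2.boxPoints(cv2.minAreaRect(pp.astype(np.float32))); print("  ",a,w(f,b,zt)[:,:2].round(4).tolist())
    im=f["frame"].copy(); cv2.polylines(im,[np.round(q*16).astype(np.int32)],True,(0,255,0),1,cv2.LINE_AA,4)
    if n=="top": A=im[190:300,290:490]
    else: B=im[200:340,280:450]
print(np.round(C,4).tolist())
cv2.imwrite("pics/b1.png",np.vstack([cv2.resize(A,(560,300),interpolation=cv2.INTER_CUBIC),cv2.resize(B,(560,300),interpolation=cv2.INTER_CUBIC)]))
E
```

```text
top [[332.8, 222.3], [471.7, 222.8], [472.9, 245.6], [332.9, 245.2]]
   206 [[0.489, 0.1398], [0.5583, 0.1041], [0.5393, 0.0704], [0.4705, 0.1063]]
   1204 [[0.4498, 0.0861], [0.5381, 0.0643], [0.5001, -0.0791], [0.4128, -0.0556]]
   448 [[0.5153, -0.2318], [0.5204, -0.2853], [0.4663, -0.2875], [0.4612, -0.2344]]
   240 [[0.3694, 0.5403], [0.4261, 0.4734], [0.4124, 0.4615], [0.3559, 0.5283]]
side [[338.9, 221.2], [426.3, 278.0], [408.8, 286.0], [322.4, 226.6]]
   1292 [[0.4328, 0.0291], [0.4907, 0.0808], [0.5168, -0.2862], [0.4682, -0.3148]]
[[0.4926, 0.05, 0.1766], [0.5233, -0.2846, 0.1766], [0.4675, -0.2897, 0.1766], [0.4368, 0.0449, 0.1766]]
```

View pics/b1.png

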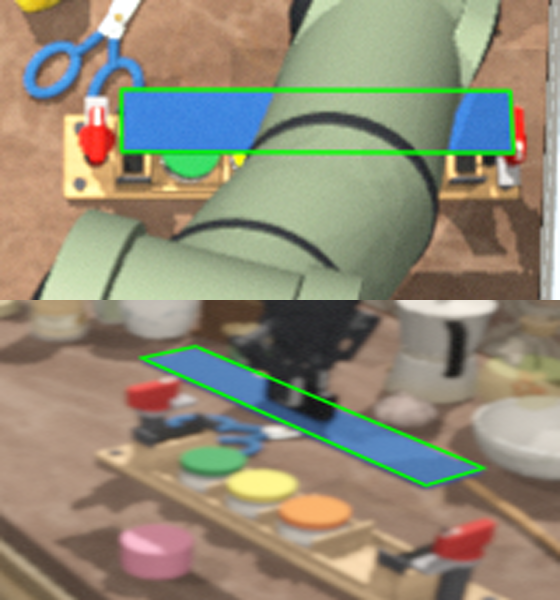

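The predicted outline lies right on the blue bar in both views, so the bar is centred in the grip. I'll lower it onto the seats.

```bash
python3 -m handwheel '[{"dx":-0.1,"dy":0,"dz":3,"wx":0,"wy":0,"wz":0,"claw":0},{"dx":0,"dy":0,"dz":3,"wx":0,"wy":0,"wz":0,"claw":0},{"dx":0,"dy":0,"dz":2,"wx":0,"wy":0,"wz":0,"claw":0},{"dx":0,"dy":0,"dz":0.6,"wx":0,"wy":0,"wz":0,"claw":0},{"dx":0,"dy":0,"dz":0.6,"wx":0,"wy":0,"wz":0,"claw":0},{"dx":0,"dy":0,"dz":0.3,"wx":0,"wy":0,"wz":0,"claw":0},{"dx":0,"dy":0,"dz":0,"wx":0,"wy":0,"wz":0,"claw":0}]'; python3 go.py .4797 -.121 .085 1.661
```

```text
clock: 35.48
position: [0.4805, -0.1211, 0.0936]
tool_rot: [3.141, 0.0, 1.664]
force: [0.3, 1.0, -2.2]
grip_width: 0.0161
finger_force: 69.2
t 35.48 pos [ 0.4805 -0.1211  0.0936] rot [3.141 0.    1.664] q [-0.1   0.55  0.3   2.06 -0.3   0.57  0.5 ]
turn [0.    0.    0.003] shift cm [ 0.02 -0.08  0.86] rows>= 1.0
```

Already between the cheeks with no contact (underside about 73 mm, cheek tops at 76 mm). Continuing down.

```bash
python3 -m handwheel '[{"dx":0,"dy":-0.05,"dz":0.4,"wx":0,"wy":0,"wz":0,"claw":0},{"dx":0,"dy":0,"dz":0.3,"wx":0,"wy":0,"wz":0,"claw":0},{"dx":0,"dy":0,"dz":0.2,"wx":0,"wy":0,"wz":0,"claw":0},{"dx":0,"dy":0,"dz":0,"wx":0,"wy":0,"wz":0,"claw":0},{"dx":0,"dy":0,"dz":0,"wx":0,"wy":0,"wz":0,"claw":0}]'; python3 go.py .4797 -.121 .085 1.661
```

```text
clock: 36.1
position: [0.4799, -0.1213, 0.0843]
tool_rot: [-3.142, -0.0, 1.664]
force: [0.1, -1.3, -0.9]
grip_width: 0.0167
finger_force: 69.5
t 36.1 pos [ 0.4799 -0.1213  0.0843] rot [-3.142 -0.     1.664] q [-0.09  0.57  0.29  2.07 -0.3   0.54  0.51]
turn [-0.    -0.     0.003] shift cm [ 0.03 -0.01 -0.07] rows>= 1.0
```

```bash
python3 -m handwheel '[{"dx":0,"dy":0,"dz":0.1,"wx":0,"wy":0,"wz":0,"claw":0},{"dx":0,"dy":0,"dz":0,"wx":0,"wy":0,"wz":0,"claw":50},{"dx":0,"dy":0,"dz":0,"wx":0,"wy":0,"wz":0,"claw":50},{"dx":0,"dy":0,"dz":-3,"wx":0,"wy":0,"wz":0,"claw":50},{"dx":0,"dy":0,"dz":-5,"wx":0,"wy":0,"wz":-0.1,"claw":50},{"dx":0,"dy":0,"dz":-2,"wx":0,"wy":0,"wz":-0.18,"claw":50},{"dx":0,"dy":0,"dz":0,"wx":0,"wy":0,"wz":-0.18,"claw":50},{"dx":0,"dy":0,"dz":0,"wx":0,"wy":0,"wz":-0.18,"claw":50}]';python3 -m handwheel '[{"dx":0,"dy":0,"dz":0,"wx":0,"wy":0,"wz":-0.18,"claw":50},{"dx":0,"dy":0,"dz":0,"wx":0,"wy":0,"wz":-0.18,"claw":50},{"dx":0,"dy":0,"dz":0,"wx":0,"wy":0,"wz":-0.18,"claw":50},{"dx":0,"dy":0,"dz":0,"wx":0,"wy":0,"wz":-0.18,"claw":50},{"dx":0,"dy":0,"dz":0,"wx":0,"wy":0,"wz":-0.18,"claw":50}]'; python3 go.py .464 .067 .17 3.233
```

```text
clock: 37.1
position: [0.4801, -0.1212, 0.1837]
tool_rot: [3.141, 0.001, 2.31]
force: [-0.3, 1.0, -0.1]
grip_width: 0.0425
finger_force: 0.0
clock: 37.72
position: [0.4799, -0.1213, 0.1834]
tool_rot: [-3.142, 0.0, -3.074]
force: [-0.2, 1.8, -0.5]
grip_width: 0.0427
finger_force: 0.0
t 37.73 pos [ 0.4799 -0.1213  0.1834] rot [-3.142  0.    -3.074] q [ 0.14  0.38 -0.01  1.99  0.01  0.77  1.76]
turn [-0.     0.    -0.023] shift cm [-0.13 18.9   1.34] rows>= 4.0
```

```bash
python3 -m handwheel '[{"dx":0,"dy":4.7,"dz":0,"wx":0,"wy":0,"wz":-0.023,"claw":50},{"dx":0,"dy":4.7,"dz":0,"wx":0,"wy":0,"wz":0,"claw":50},{"dx":0,"dy":4.7,"dz":0,"wx":0,"wy":0,"wz":0,"claw":50},{"dx":0,"dy":4.7,"dz":1,"wx":0,"wy":0,"wz":0,"claw":50},{"dx":0,"dy":0,"dz":0,"wx":0,"wy":0,"wz":0,"claw":50},{"dx":0,"dy":0,"dz":0,"wx":0,"wy":0,"wz":0,"claw":50}]'; python3 go.py .464 .067 .0995 3.233
python3 - <<'E'
from h import *
f=cam("side")["frame"][200:350,250:450]; g=cam("top")["frame"][200:300,290:490]
cv2.imwrite("pics/b2.png",np.vstack([cv2.resize(f,(460,345),interpolation=cv2.INTER_CUBIC),cv2.resize(g,(460,230),interpolation=cv2.INTER_CUBIC)]))
E
```

```text
clock: 38.48
position: [0.465, 0.0657, 0.1733]
tool_rot: [-3.141, -0.0, -3.056]
force: [0.9, -0.2, 0.1]
grip_width: 0.0427
finger_force: 0.0
t 38.48 pos [0.465  0.0657 0.1733] rot [-3.141 -0.    -3.056] q [-0.21  0.36 -0.07  2.05  0.04  0.73  1.35]
turn [-0.    -0.    -0.006] shift cm [0.09 0.14 7.38] rows>= 2.0
```

View pics/b2.png

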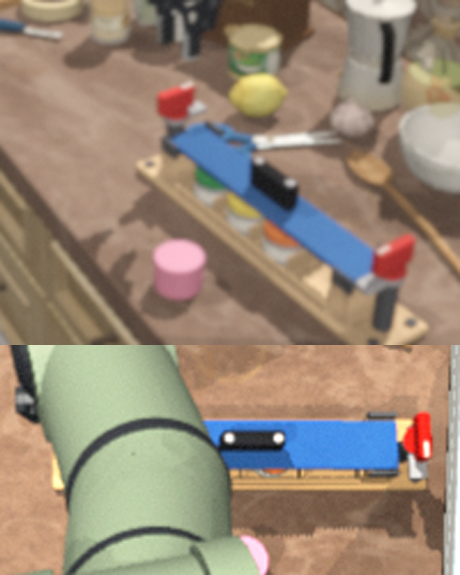

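The bar lies flat on both seats between the cheeks: ends at (180,140) and (370,265) in the side view, right end at (382,445) in the top view. The gripper is above the left knob, so I'll grip it and turn it clockwise.

```bash
python3 -m handwheel '[{"dx":0.1,"dy":0.1,"dz":2.5,"wx":0,"wy":0,"wz":0,"claw":50},{"dx":0,"dy":0,"dz":2.5,"wx":0,"wy":0,"wz":0,"claw":50},{"dx":0,"dy":0,"dz":2.4,"wx":0,"wy":0,"wz":0,"claw":50},{"dx":0,"dy":0,"dz":0,"wx":0,"wy":0,"wz":0,"claw":0},{"dx":0,"dy":0,"dz":0,"wx":0,"wy":0,"wz":0,"claw":0},{"dx":0,"dy":0,"dz":0,"wx":0,"wy":0,"wz":0,"claw":0},{"dx":0,"dy":0,"dz":0,"wx":0,"wy":0,"wz":0,"claw":0},{"dx":0,"dy":0,"dz":0,"wx":0,"wy":0,"wz":0,"claw":0}]' 120;  python3 -m handwheel '[{"dx":0,"dy":0,"dz":0,"wx":0,"wy":0,"wz":0.1,"claw":0},{"dx":0,"dy":0,"dz":0,"wx":0,"wy":0,"wz":0.15,"claw":0},{"dx":0,"dy":0,"dz":0,"wx":0,"wy":0,"wz":0.15,"claw":0},{"dx":0,"dy":0,"dz":0,"wx":0,"wy":0,"wz":0.15,"claw":0}]'; python3 go.py .464 .067 .0995 1.661
```

```text
clock: 39.58
position: [0.4641, 0.0671, 0.1]
tool_rot: [3.142, 0.001, -3.056]
force: [-4.0, 2.3, 8.5]
grip_width: 0.0116
finger_force: 119.4
clock: 40.08
position: [0.4639, 0.0667, 0.1]
tool_rot: [-3.142, 0.0, 2.672]
force: [-5.3, -1.5, 8.6]
grip_width: 0.0115
finger_force: 119.7
t 40.08 pos [0.4639 0.0667 0.1   ] rot [-3.142  0.     2.672] q [-0.34  0.49  0.09  2.12 -0.08  0.54  0.91]
turn [0.    0.    1.011] shift cm [0.03 0.01 0.05] rows>= 6.0
```

```bash
python3 -m handwheel '[{"dx":0,"dy":0,"dz":0,"wx":0,"wy":0,"wz":0.15,"claw":0},{"dx":0,"dy":0,"dz":0,"wx":0,"wy":0,"wz":0.15,"claw":0},{"dx":0,"dy":0,"dz":0,"wx":0,"wy":0,"wz":0.15,"claw":0},{"dx":0,"dy":0,"dz":0,"wx":0,"wy":0,"wz":0.15,"claw":0},{"dx":0,"dy":0,"dz":0,"wx":0,"wy":0,"wz":0.15,"claw":0},{"dx":0,"dy":0,"dz":0,"wx":0,"wy":0,"wz":0.15,"claw":0},{"dx":0,"dy":0,"dz":0,"wx":0,"wy":0,"wz":0.12,"claw":0},{"dx":0,"dy":0,"dz":0,"wx":0,"wy":0,"wz":0.02,"claw":0}]'; python3 go.py .464 .067 .0995 1.661;python3 -c "
from workcell import monitor as m;print(m.observe()['force'],m.observe()['moment'])"
```

```text
clock: 41.08
position: [0.4633, 0.0663, 0.1]
tool_rot: [-3.14, 0.001, 1.635]
force: [-8.9, -6.5, 17.7]
grip_width: 0.0114
finger_force: 122.6
t 41.08 pos [0.4633 0.0663 0.1   ] rot [-3.140e+00  1.000e-03  1.635e+00] q [-0.55  0.52  0.38  2.13 -0.36  0.55  0.15]
turn [-0.001  0.    -0.026] shift cm [0.06 0.08 0.05] rows>= 1.0
[-8.88478033 -6.51335745 17.66170822] [-1.36904932  2.21423435  1.43109852]
```

```bash
python3 -m handwheel '[{"dx":0,"dy":0,"dz":0,"wx":0,"wy":0,"wz":0.04,"claw":0},{"dx":0,"dy":0,"dz":0,"wx":0,"wy":0,"wz":0,"claw":0}]'; python3 -c "
from workcell import monitor as m;print(m.observe()['force'],m.observe()['moment'])"; python3 -m handwheel '[{"dx":0,"dy":0,"dz":0,"wx":0,"wy":0,"wz":0,"claw":50},{"dx":0,"dy":0,"dz":0,"wx":0,"wy":0,"wz":0,"claw":50},{"dx":0,"dy":0,"dz":-4,"wx":0,"wy":0,"wz":0,"claw":50},{"dx":0,"dy":0,"dz":-4,"wx":0,"wy":0,"wz":0,"claw":50},{"dx":-5,"dy":0,"dz":0,"wx":0,"wy":0,"wz":-0.17,"claw":50},{"dx":-5,"dy":0,"dz":0,"wx":0,"wy":0,"wz":-0.17,"claw":50},{"dx":-5,"dy":0,"dz":0,"wx":0,"wy":0,"wz":-0.17,"claw":50},{"dx":-5,"dy":0,"dz":0,"wx":0,"wy":0,"wz":-0.17,"claw":50}]'; python3 -m handwheel '[{"dx":0,"dy":0,"dz":0,"wx":0,"wy":0,"wz":-0.17,"claw":50},{"dx":0,"dy":0,"dz":0,"wx":0,"wy":0,"wz":-0.17,"claw":50},{"dx":0,"dy":0,"dz":0,"wx":0,"wy":0,"wz":-0.17,"claw":50},{"dx":0,"dy":0,"dz":0,"wx":0,"wy":0,"wz":-0.17,"claw":50},{"dx":0,"dy":0,"dz":0,"wx":0,"wy":0,"wz":-0.17,"claw":50}]'; python3 go.py .4965 -.308 .17 3.233
```

```text
clock: 41.32
position: [0.4633, 0.0663, 0.1]
tool_rot: [-3.141, 0.001, 1.599]
force: [-9.3, -7.6, 19.2]
grip_width: 0.0118
finger_force: 132.0
[-9.28851306 -7.64883245 19.22284438] [-1.45026912  2.25626206  2.48485317]
clock: 42.32
position: [0.5189, -0.1233, 0.1797]
tool_rot: [3.141, 0.0, 2.282]
force: [0.3, 1.1, 0.0]
grip_width: 0.0426
finger_force: 0.0
clock: 42.95
position: [0.5186, -0.1217, 0.1795]
tool_rot: [-3.142, 0.001, 3.132]
force: [-0.8, -0.6, 0.1]
grip_width: 0.0425
finger_force: 0.0
t 42.95 pos [ 0.5186 -0.1217  0.1795] rot [-3.142e+00  1.000e-03  3.132e+00] q [ 0.05  0.44  0.1   1.9  -0.06  0.8   1.74]
turn [-0.     0.001 -0.101] shift cm [  3.9  -18.35   0.95] rows>= 4.0
```

Moment on the left knob rose to 2.5 Nm against the stop, so it is fully locked. Now the right knob.

```bash
python3 -m handwheel '[{"dx":0,"dy":0,"dz":0,"wx":0,"wy":0,"wz":-0.101,"claw":50},{"dx":1,"dy":-4.6,"dz":0,"wx":0,"wy":0,"wz":0,"claw":50},{"dx":1,"dy":-4.6,"dz":0,"wx":0,"wy":0,"wz":0,"claw":50},{"dx":1,"dy":-4.6,"dz":0,"wx":0,"wy":0,"wz":0,"claw":50},{"dx":0.9,"dy":-4.6,"dz":1,"wx":0,"wy":0,"wz":0,"claw":50},{"dx":0,"dy":0,"dz":0,"wx":0,"wy":0,"wz":0,"claw":50},{"dx":0,"dy":0,"dz":0,"wx":0,"wy":0,"wz":0,"claw":50}]'; python3 go.py .4965 -.308 .0995 3.233
```

```text
clock: 43.82
position: [0.4955, -0.3081, 0.1693]
tool_rot: [3.141, 0.0, -3.056]
force: [0.2, 0.8, -0.0]
grip_width: 0.0424
finger_force: 0.0
t 43.83 pos [ 0.4955 -0.3081  0.1693] rot [ 3.141  0.    -3.056] q [ 0.39  0.53  0.1   1.78 -0.07  0.84  2.17]
turn [ 0.     0.    -0.005] shift cm [-0.1  -0.    6.98] rows>= 2.0
```

```bash
python3 -m handwheel '[{"dx":-0.1,"dy":0,"dz":2.4,"wx":0,"wy":0,"wz":0,"claw":50},{"dx":0,"dy":0,"dz":2.3,"wx":0,"wy":0,"wz":0,"claw":50},{"dx":0,"dy":0,"dz":2.3,"wx":0,"wy":0,"wz":0,"claw":50},{"dx":0,"dy":0,"dz":0,"wx":0,"wy":0,"wz":0,"claw":0},{"dx":0,"dy":0,"dz":0,"wx":0,"wy":0,"wz":0,"claw":0},{"dx":0,"dy":0,"dz":0,"wx":0,"wy":0,"wz":0,"claw":0},{"dx":0,"dy":0,"dz":0,"wx":0,"wy":0,"wz":0,"claw":0},{"dx":0,"dy":0,"dz":0,"wx":0,"wy":0,"wz":0,"claw":0}]' 120;  python3 -m handwheel '[{"dx":0,"dy":0,"dz":0,"wx":0,"wy":0,"wz":0.1,"claw":0},{"dx":0,"dy":0,"dz":0,"wx":0,"wy":0,"wz":0.15,"claw":0},{"dx":0,"dy":0,"dz":0,"wx":0,"wy":0,"wz":0.15,"claw":0},{"dx":0,"dy":0,"dz":0,"wx":0,"wy":0,"wz":0.15,"claw":0}]'; python3 go.py .4965 -.308 .0995 1.661
```

```text
clock: 44.82
position: [0.4968, -0.3076, 0.1003]
tool_rot: [3.141, 0.001, -3.055]
force: [-1.8, 5.4, 5.0]
grip_width: 0.0114
finger_force: 118.1
clock: 45.32
position: [0.497, -0.3068, 0.1002]
tool_rot: [3.14, 0.0, 2.674]
force: [-1.3, 10.8, 5.1]
grip_width: 0.0116
finger_force: 118.6
t 45.33 pos [ 0.497  -0.3068  0.1002] rot [3.14  0.    2.674] q [ 0.29  0.64  0.23  1.83 -0.22  0.7   1.75]
turn [ 2.000e-03 -1.000e-03  1.013e+00] shift cm [-0.12 -0.06  0.07] rows>= 6.0
```

```bash
python3 -m handwheel '[{"dx":0,"dy":0,"dz":0,"wx":0,"wy":0,"wz":0.15,"claw":0},{"dx":0,"dy":0,"dz":0,"wx":0,"wy":0,"wz":0.15,"claw":0},{"dx":0,"dy":0,"dz":0,"wx":0,"wy":0,"wz":0.15,"claw":0},{"dx":0,"dy":0,"dz":0,"wx":0,"wy":0,"wz":0.15,"claw":0},{"dx":0,"dy":0,"dz":0,"wx":0,"wy":0,"wz":0.15,"claw":0},{"dx":0,"dy":0,"dz":0,"wx":0,"wy":0,"wz":0.15,"claw":0},{"dx":0,"dy":0,"dz":0,"wx":0,"wy":0,"wz":0.14,"claw":0},{"dx":0,"dy":0,"dz":0,"wx":0,"wy":0,"wz":0.02,"claw":0}]'; python3 -c "
from workcell import monitor as m;print(m.observe()['force'],m.observe()['moment'])"; python3 -m handwheel '[{"dx":0,"dy":0,"dz":0,"wx":0,"wy":0,"wz":0.02,"claw":0},{"dx":0,"dy":0,"dz":0,"wx":0,"wy":0,"wz":0,"claw":0}]'; python3 -c "
from workcell import monitor as m;print(m.observe()['force'],m.observe()['moment'])"
```

```text
clock: 46.32
position: [0.4982, -0.3059, 0.1003]
tool_rot: [3.14, -0.002, 1.62]
force: [2.3, 13.0, 8.7]
grip_width: 0.0115
finger_force: 123.4
[ 2.30452252 13.02394864  8.73652629] [ 2.62329172 -0.54462874  1.88556395]
clock: 46.58
position: [0.4981, -0.3059, 0.1003]
tool_rot: [3.14, -0.002, 1.603]
force: [3.1, 13.0, 8.7]
grip_width: 0.0119
finger_force: 128.4
[ 3.141094   12.95587332  8.71249939] [ 2.63434942 -0.63161342  2.34074638]
```

It's at the stop as well. I'll release, back away and check.

```bash
python3 -m handwheel '[{"dx":0,"dy":0,"dz":0,"wx":0,"wy":0,"wz":0,"claw":50},{"dx":0,"dy":0,"dz":0,"wx":0,"wy":0,"wz":0,"claw":50},{"dx":0,"dy":0,"dz":-4,"wx":0,"wy":0,"wz":0,"claw":50},{"dx":0,"dy":0,"dz":-5,"wx":0,"wy":0,"wz":0,"claw":50},{"dx":-4,"dy":0,"dz":-3,"wx":0,"wy":0,"wz":0,"claw":50},{"dx":-4,"dy":0,"dz":0,"wx":0,"wy":0,"wz":0,"claw":50},{"dx":-4,"dy":0,"dz":0,"wx":0,"wy":0,"wz":0,"claw":50},{"dx":-4,"dy":0,"dz":0,"wx":0,"wy":0,"wz":0,"claw":50}]'; python3 - <<'E'
from h import *
f=cam("side"); g=cam("top")
f=f["frame"][210:360,260:450]; g=g["frame"][200:300,290:490]
cv2.imwrite("pics/b3.png",np.vstack([cv2.resize(f,(460,345),interpolation=cv2.INTER_CUBIC),cv2.resize(g,(460,230),interpolation=cv2.INTER_CUBIC)]))
E
```

```text
clock: 47.58
position: [0.5004, -0.4697, 0.2197]
tool_rot: [3.141, 0.0, 1.597]
force: [0.3, 0.3, -0.5]
grip_width: 0.0427
finger_force: 0.0
```

View pics/b3.png

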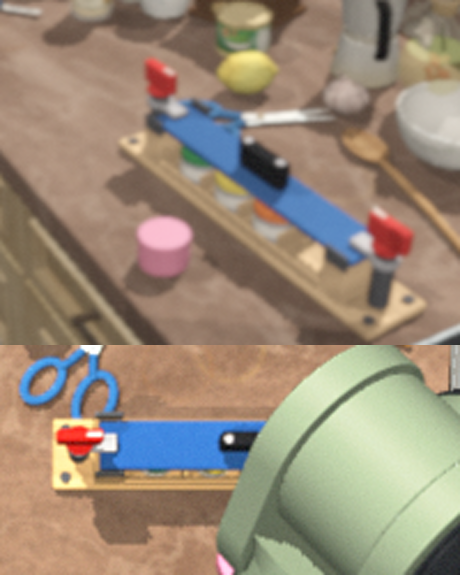

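Both tabs point inward over the bar ends, at (180,110) and (360,243) in the side view and (108,441) in the top view. The three tins are under the bar and the robot is clear.

```bash
python3 -c "
from workcell import job_done; print(job_done())"
```

```text
the job is handed in; nothing more can be done
None
```

The job is handed in: the green, yellow and orange tins (no red one was there) stand in their own cells, the bar lies across both seats, both cam locks are turned to their stops, and the honey jar was never touched.

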